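Prime the hand pump and bleed it

TASK

Prime the hand pump with three full strokes of its lever, each one right down to the lower stop and then all the way back up. Then bleed it: press the slanted plunger under the guard of the bleed valve past its soft first stop to the stiff second stop, without forcing it, keep it there for about a second and let it come fully out again. Leave the things lying round about where they are.

Things in the scene. Friction and masses are not known exactly. Their poses are not given: they have to be found in the camera images.
- pump: Hand pump bolted to the desk, steel and grey, left or right of the bleed valve. Origin: under the centre of its 110 (x) by 150 (y) by 12 mm base. Upright cylinder 68 mm across, 120 mm high, at own y = -20 mm; two cheeks at own y = +47 mm, 177 mm high, carry the lever, which reaches out over own -y.
- lever_hinge (a point): Point on the lever's pivot line, in the pump's frame at (0, 35, 160) mm. The pivot line is the pump's x axis; the lever swings in the pump's own y-z plane.
- lever_grip (a point): Middle of the lever's black rubber grip: a bar 30 mm wide (along the pump's x), 20 mm thick, 110 mm long along the lever, with its middle 200 mm from the pivot. At the top it is 245 mm above the desk, at the lower stop about 98 mm.
- pump_lever (a joint): Angle of the pump lever, rad. 0: raised, grip end 25 degrees above level; 0.75: lower stop, 18 degrees below level. A spring always returns it to 0 (about 4 N at the grip at the top, 9 N at the bottom, plus damping); let go, it comes up by itself within 1.5 s. A full stroke: down to the lower stop and right back up.
- valve: Bleed valve bolted to the desk: aluminium block, slanted barrel, base 100x100 mm (own x -40 to +60), round gauge on top (to 232 mm). Origin on the desk; own -x faces the robot roughly. A grey sheet guard 76 mm wide roofs the plunger: own x -50 to +60 mm, underside 165 mm, top 171 mm above the desk; back plate at x = +58 mm, front and sides open.
- plunger_cap (a point): Centre of the outer face of the plunger's round black cap, 26 mm across, 7 mm thick; moves with it. Own z points out of the barrel, 40 degrees from vertical, leaning to the valve's -x; own y is level. Let out: (-30, 0, 100) mm in the valve's frame. The guard is 65 mm straight above: come along the slant, fingers closed, closing line level (own y); there the gripper has room.
- vent_first (a joint): Soft step of the plunger, m: 0 let out, 0.008 at the soft first stop; spring 1 N rising to 3 N.
- vent_second (a joint): Stiff step of the plunger, m: stays 0 until the soft step is used up and the push passes 8 N, then goes to 0.006, the second stop, at 13 N. The cap's whole travel along the slant is 14 mm. Both steps spring back.
- tin: Bystander, loose: flat round grey tin of wax, 56 mm across, 20 mm high. Origin: centre of its underside.
- block: Bystander, loose: bare aluminium block with a few bores, 90x50x22 mm. Origin: centre of its underside.
- driver: Bystander, loose: small yellow-handled screwdriver lying along the front of the desk, 160 mm long. Origin: centre of its underside.
- marker: Bystander, loose: white marker pen lying along the front of the desk, 135 mm long. Origin: centre of its underside.
- tape: Bystander, loose: roll of tape lying flat, 96 mm across, 48 mm high. Origin: centre of its underside.
- loupe_2: Bystander, loose: small folding loupe, 36x45x13 mm. Origin: centre of its underside.
- dish: Bystander, loose: clear low dish, 54 mm across, 14 mm high. Origin: centre of its underside.

How it is judged:
On the way, in this order (a step that is already met when the one before it is completed fails the run):
1. first stroke: the lever is down to its lower stop (over 0.68 rad) (value of joint pump_lever above 0.68 rad), for 0.1 s.
2. first stroke: the lever is back up (under 0.05 rad) (value of joint pump_lever below 0.05 rad), for 0.1 s.
3. second stroke: the lever is down to its lower stop (over 0.68 rad) (value of joint pump_lever above 0.68 rad), for 0.1 s.
4. second stroke: the lever is back up (under 0.05 rad) (value of joint pump_lever below 0.05 rad), for 0.1 s.
5. third stroke: the lever is down to its lower stop (over 0.68 rad) (value of joint pump_lever above 0.68 rad), for 0.1 s.
6. third stroke: the lever is back up (under 0.05 rad) (value of joint pump_lever below 0.05 rad), for 0.1 s.
7. the bleed plunger is held at its second stop (stiff step over 4.5 mm) for half a second (value of joint vent_second above 0.0045 m), for 0.5 s.
8. the plunger is let out again (value of joint vent_second below 0.001 m and value of joint vent_first below 0.0015 m), for 0.2 s.
At the end, for the whole second after the job is handed in: After three full strokes and the bleed: the lever is up at rest (under 0.05 rad), the plunger is fully out (soft step under 1.5 mm, stiff step under 1 mm), and no loose bystander lies more than 30 mm from where it was (all of step 8 and value of joint pump_lever below 0.05 rad and velocity of joint pump_lever below 0.05 rad/s and distance of each of tin, block, driver, marker, tape, loupe_2, dish from where it was at the start of the episode below 0.03 m); the robot touches nothing.
It fails at once if the plunger is forced (over 40 N on it) (contact force between vent_first and anything else above 40 N).
It fails at once if a loose bystander is pushed more than 30 mm from its place (distance of any of tin, block, driver, marker, tape, loupe_2, dish from where it was at the start of the episode above 0.03 m).
It also fails if it takes over 72 s, if anything falls off the work surface, if the arm or the gripper's body presses on something with over 40 N, if the wrist force passes 120 N, or if a joint passes its speed limit or range.

ROBOT

A 6-joint arm with a two-finger parallel gripper is mounted at the origin on a cart in front of the work surface, level with it; the furniture and walls round the work are solid. World frame = base frame: x ahead of the robot, y to its left, z up, the work surface at z = 0. Lengths are in m, angles in rad, forces in N, time in s.
With the tool pointing down it reaches from about 0.3 to 0.825 m from the base axis. Payload 5.4 kg.
Tool frame: the origin (TCP) lies midway between the tips of the shut fingers; the grasp point (between the pads) lies 19 mm behind it (robot.grasp_offset is the distance from the TCP to the grasp point, in m); z points along the fingers, y is the line along which they close (so a half turn about z gives the same grasp; the last joint's range is limited). The gripper opens to 92 mm and grips with 3 to 60 N. Pads are 20 mm wide; open, the fingers measure 128 mm over their backs; the gripper's body (75 mm by 189 mm) begins 69 mm behind the grasp point.
Start: joints at [1.019, 0.158, 1.597, -0, 1.386, -0.21], TCP at [0.193, 0.542, 0.181] pointing down, gripper open.
Joint ranges: [-2.91, 2.91], [-0.94, 2.29], [0.18, 2.7], [-1.29, 4.43], [0.17, 2.64], [-3, 3]. Speed limits (rad/s): [2.57, 2.57, 3.14, 3.14, 3.14, 3.14].

INTERFACE

Orientations are given as a 3x3 rotation matrix whose columns are the frame's x, y, z axes.
In Python, from cell import sensors, imaging, job, robot gives the robot as it stands.
- The arm moves only by the tool arm_command, never from a script. Its argument "targets" is a list of rows, each an object with "delta_pos": the shift along the tool's x, y, z in m, a list of three; "yaw": the turn about the tool's z in rad. A call has 1 to 5 rows; each row is the pose to reach, as a shift and turn from the pose commanded when the call began, along the tool's axes at that moment; what a row does not reach only later rows make up. A row lasts 1/10 s, in which the tool goes at most 50 mm and 8.59 degrees, less where a joint would pass 70% of its speed; a pose out of reach is approached as far as the arm can. A call with a gripper value outside its range is refused whole. "jaw" is the opening, from 0 (shut) to 1 (fully open), set as the call begins (left out, the last holds). The fingers move at their own pace and stop on an object; the grip force is fixed at half the most. Time passes only in rows, so rows that repeat a pose let the fingers close. It gives the time, the measured TCP pose, the force, the opening and the grip force at its end, in the units of the state.
- sensors.sense(): the state, without advancing time (a new reading comes with each control period).
- imaging.grab_frame(name): name is "scene" or "top"; returns (picture, depth): 480x640x3 uint8, blue, green, red; 480x640 float32, m along the optical axis (not along the pixel's ray), 0 where there is no reading.
- imaging.camera_model(name): a dict with "fx", "fy", "cx", "cy" (pixels), "k1" (the pictures are not rectified: a ray, as slopes to the right and down, at radius r is drawn at 1 + k1 r^2 times it, then the intrinsics apply), "T" (4x4, takes a point from camera to world coordinates). Camera axes: x right, y down, z forward; pixel columns grow to the right and rows downward; lengths in m; the calibration is good to about 2 mm. A picture is of the moment at which its call begins. camera_model takes no time and is no camera call.
- job.close_job(): hands the job in; it is judged then, once.
The state is a dict: "clock": time; "joints": joint angles; "dq": joint speeds; "effort": joint torques, N m; "tool_pos": TCP position; "ee_rot": TCP orientation; "force": force on the tool from outside, world axes, zero at the start; "ft_torque": the same for the moment, N m; "opening": finger opening in m; "finger_force": force on a finger pad.
Only numpy, scipy, OpenCV 4.12 (cv2) and the standard library are available. Lean on these libraries where they do the work, as an engineer would, in place of code of your own. Each camera call takes 0.05 s, during which the arm holds its last target. There are 200 camera calls.

## Working session

There is one attempt and no reset: what is moved stays moved. The work goes in short steps, Python scripts to look and compute and a tool call to move; the robot and the scene stay as the last step left them, time stands still between calls to the robot, and variables do not carry over. Pictures are saved under pics/ and viewed, at most 10 in all, crops included, and the job is handed in when it is done.

Besides the shell and the picture viewer there is one more tool, called after "Request:" by a JSON object that holds its "fn" and its "kwargs". arm_command: Moves the arm, as the interface text tells. Its arguments: {"type":"object","properties":{"targets":{"type":"array","items":{"type":"object","properties":{"delta_pos":{"type":"array","items":{"type":"number"}},"yaw":{"type":"number"}}}},"jaw":{"type":"number"}},"required":["targets"]}

```bash
mkdir -p pics; python3 - <<'E'
from cell import sensors, imaging, job, robot
import cv2,numpy as np
for n in("scene","top"):
    p,d=imaging.grab_frame(n); cv2.imwrite(f"pics/{n}0.png",p); np.save(f"{n}0.npy",d)
    print(n,imaging.camera_model(n))
s=sensors.sense(); print(s)
print([a for a in dir(robot) if a[0]!='_'])
E
```

```text
scene {'fx': 534.3936306193515, 'fy': 534.3936306193515, 'cx': 324.6452187310607, 'cy': 236.18054461684397, 'k1': -0.12510566724712274, 'T': array([[ 0.70090935, -0.36812844,  0.61090714, -0.21942275],
       [-0.71296613, -0.3857928 ,  0.58552815, -0.7352192 ],
       [ 0.02013402, -0.84595826, -0.53286889,  0.77770245],
       [ 0.        ,  0.        ,  0.        ,  1.        ]])}
top {'fx': 478.8462731084674, 'fy': 478.8462731084674, 'cx': 319.810302612666, 'cy': 235.99208116466053, 'k1': 0.03905999155624557, 'T': array([[ 0.02046759, -0.99618667,  0.08481274,  0.39455721],
       [-0.99976858, -0.01983145,  0.00833637, -0.07406519],
       [-0.00662262, -0.08496374, -0.99636203,  1.18483128],
       [ 0.        ,  0.        ,  0.        ,  1.        ]])}
{'clock': 0.1, 'joints': array([ 1.01890047e+00,  1.58963944e-01,  1.59811711e+00, -1.11572312e-05,
        1.38621530e+00, -2.10114475e-01]), 'dq': array([ 1.56547612e-03, -2.12816304e-03, -2.67611280e-03,  5.28116805e-04,
       -8.76234155e-04,  8.45600152e-05]), 'effort': array([-3.75606157e-05, -3.86504781e+01, -3.22960281e+01,  7.03083188e-02,
        3.39691434e-02, -1.75885469e-05]), 'tool_pos': array([0.19241321, 0.54118011, 0.18032443]), 'ee_rot': array([[-9.42159638e-01,  3.35163295e-01, -8.83914577e-04],
       [ 3.35164284e-01,  9.42158576e-01, -1.45650501e-03],
       [ 3.44620681e-04, -1.66851683e-03, -9.99998549e-01]]), 'force': array([ 0.17158792,  0.73944893, -0.36060414]), 'ft_torque': array([ 0.01218992, -0.00435363,  0.03268539]), 'finger_force': 0.0, 'opening': 0.09211926393778065}
['PlanningError', 'grasp_offset']
```

View pics/scene0.png

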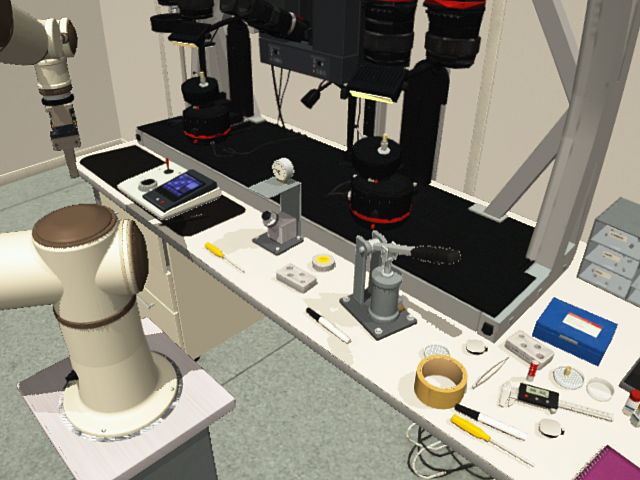

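View pics/top0.png

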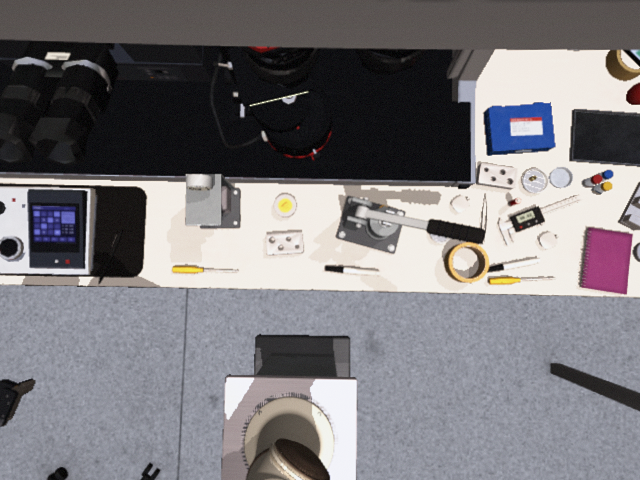

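The scene view shows the valve at (280,215), its cap facing left to the robot at (268,217), and the pump at (380,290) with the lever out to the right (grip at 437,255). In the top view the guard is at (203,200), the pump base at (370,222), and the grip at (457,230).

```bash
cat >h.py <<'E'
from cell import sensors, imaging, job, robot
import cv2,numpy as np
def cloud(n,d,m=None):
    c=imaging.camera_model(n); K=np.array([[c['fx'],0,c['cx']],[0,c['fy'],c['cy']],[0,0,1]])
    v,u=np.mgrid[0:480,0:640]; uv=np.stack([u,v],-1).reshape(-1,1,2).astype(np.float32)
    r=cv2.undistortPoints(uv,K,np.array([c['k1'],0,0,0])).reshape(480,640,2)
    P=np.dstack([r*d[...,None],d])@c['T'][:3,:3].T+c['T'][:3,3]
    P[d<=0]=np.nan
    return P
def proj(n,X):
    c=imaging.camera_model(n); K=np.array([[c['fx'],0,c['cx']],[0,c['fy'],c['cy']],[0,0,1]])
    T=np.linalg.inv(c['T']); return cv2.projectPoints(np.atleast_2d(X).astype(float),cv2.Rodrigues(T[:3,:3])[0],T[:3,3],K,np.array([c['k1'],0,0,0]))[0][:,0]
E
python3 - <<'E'
from h import *
C={}
for n in("scene","top"):
    C[n]=cloud(n,np.load(n+"0.npy"))
t=C["top"];s=C["scene"]
def rect(P,lo,hi,name):
    m=np.all((P>lo)&(P<hi),-1); Q=P[m]
    if len(Q)<5: print(name,len(Q));return
    c,wh,a=cv2.minAreaRect((Q[:,:2]*1000).astype(np.float32)); print(name,len(Q),np.round(c,1),np.round(wh,1),round(a,1),np.round(np.median(Q,0)*1000,1))
for px in[(203,205),(203,182),(230,195),(222,222),(457,230),(375,240),(365,213),(285,205),(284,243),(466,262),(460,203),(350,269),(205,269),(250,200)]: print(px,np.round(t[px[1],px[0]]*1000))
rect(t,[.3,.05,.160],[.6,.35,.185],"guard")
rect(t,[.3,.05,.006],[.6,.35,.02],"vbase")
rect(t,[.3,-.35,.008],[.55,-.05,.016],"pbase")
rect(s,[.3,-.35,.008],[.55,-.05,.016],"pbase-s")
rect(t,[.3,-.5,.205],[.55,-.26,.29],"grip")
rect(s,[.3,-.5,.205],[.55,-.26,.29],"grip-s")
rect(s,[.3,.05,.160],[.6,.35,.178],"guard-s")
a=cv2.imread("pics/top0.png");b=cv2.imread("pics/scene0.png")
v=np.vstack([cv2.resize(a[165:285,165:325],(800,600))[:, :]]);cv2.imwrite("pics/c1.png",np.vstack([cv2.resize(a[165:255,150:300],(500,300),interpolation=2),cv2.resize(b[145:265,200:400],(500,300),interpolation=2)]))
cv2.imwrite("pics/c2.png",np.vstack([cv2.resize(a[175:285,325:505],(490,300),interpolation=2),cv2.resize(b[220:350,320:532],(490,300),interpolation=2)]))
E
```

```text
(203, 205) [542. 185. 172.]
(203, 182) [581. 172. 229.]
(230, 195) [590. 158.  22.]
(222, 222) [524. 177.  12.]
(457, 230) [ 491. -332.  255.]
(375, 240) [ 487. -200.   13.]
(365, 213) [ 531. -160.  175.]
(285, 205) [569.  23.  19.]
(284, 243) [475.  22.  24.]
(466, 262) [ 438. -424.    2.]
(460, 203) [ 582. -407.   14.]
(350, 269) [ 415. -139.   15.]
(205, 269) [408. 217.   2.]
(250, 200) [582. 112.   0.]
guard 1323 [549.3 185.1] [97.9 73.8] 2.1 [540.9 182.2 171.7]
vbase 904 [481.8 197.5] [234.5 298.1] 1.0 [517.5 165.6  11. ]
pbase 1080 [ 457.  -212.1] [185.8 272. ] 0.0 [ 486.7 -168.5   12.7]
pbase-s 1255 [ 475.1 -213.3] [149.3 273.5] 0.3 [ 489.3 -194.    13.3]
grip 1039 [ 492.9 -319.1] [126.5  32.5] 75.2 [ 491.2 -326.2  253.2]
grip-s 728 [ 490.8 -320. ] [124.7  33.6] 75.2 [ 479.7 -333.8  252.6]
guard-s 581 [548.2 185.1] [102.2  79.4] 1.8 [541.3 181.3 172. ]
```

View pics/c1.png

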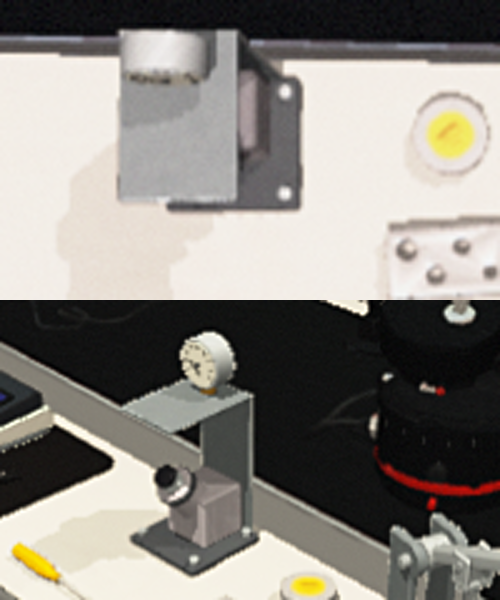

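View pics/c2.png

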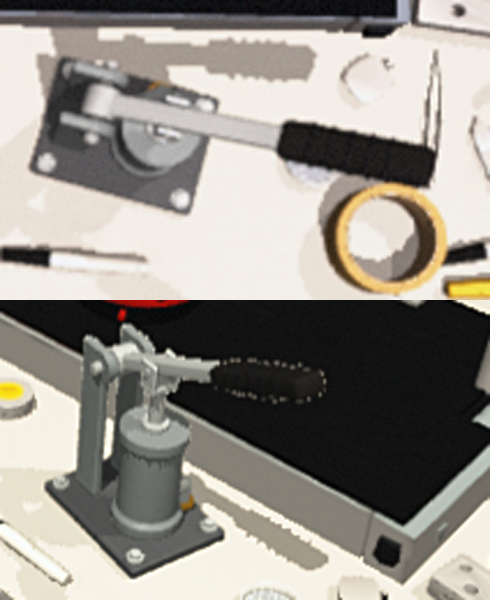

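The crops show the cap at about (267,216) in the scene view. The guard lies nearly square to the world axes and the lever is turned about 15°, grip middle near (0.489, -0.332). I'll raise the arm first and shut the fingers.

Request:
{"fn": "arm_command", "kwargs": {"targets": [{"delta_pos":[0,0,-0.04],"yaw":0},{"delta_pos":[0,0,-0.08],"yaw":0},{"delta_pos":[0,0,-0.12],"yaw":0}], "jaw": 0}}

```text
clock: 0.4
tool_pos: [0.1924, 0.5412, 0.3019]
ee_rot: [[-0.942, 0.335, -0.001], [0.335, 0.942, -0.001], [0.0, -0.002, -1.0]]
force: [0.9, 0.9, -0.3]
opening: 0.07
finger_force: 0.0
```

Request:
{"fn": "arm_command", "kwargs": {"targets": [{"delta_pos":[-0.028,-0.035,0],"yaw":0},{"delta_pos":[-0.056,-0.07,0],"yaw":0},{"delta_pos":[-0.084,-0.105,0],"yaw":0},{"delta_pos":[-0.112,-0.14,0],"yaw":0},{"delta_pos":[-0.14,-0.175,0],"yaw":0}]}}

```text
clock: 0.9
tool_pos: [0.2659, 0.3282, 0.3007]
ee_rot: [[-0.942, 0.335, -0.0], [0.335, 0.942, -0.0], [0.0, -0.0, -1.0]]
force: [1.6, -0.1, 0.4]
opening: 0.0298
finger_force: 0.0
```

```bash
python3 - <<'E'
from h import *
# check valve/pump model against pictures
def Rz(a): c,s=np.cos(a),np.sin(a); return np.array([[c,-s,0],[s,c,0],[0,0,1]])
s=cloud("scene",np.load("scene0.npy"));t=cloud("top",np.load("top0.npy"))
m=np.all((t>[.3,.05,.165])&(t<[.6,.35,.178]),-1)
Q=t[m]*1000
# side & front edges
f=[];r=[];l=[]
for x in np.arange(505,560,3):
    q=Q[abs(Q[:,0]-x)<2]; 
    if len(q): l.append((x,q[:,1].max()));r.append((x,q[:,1].min()))
print(np.polyfit(*np.array(l).T,1),np.polyfit(*np.array(r).T,1))
for y in np.arange(155,216,4):
    q=Q[abs(Q[:,1]-y)<2]; f.append((y,q[:,0].min()))
print(np.polyfit(*np.array(f).T,1), np.array(f)[:,1].round())
v=np.array([.549,.185,0]);A=Rz(np.radians(2))
c=v+A@[-.03,0,.1]; print("cap",c,proj("scene",c),s[216,267]*1000,s[218,265]*1000)
print(np.round(sensors.sense()['tool_pos'],4),sensors.sense()['ee_rot'].round(4),sensors.sense()['joints'].round(3),sensors.sense()['clock'])
E
```

```text
[4.89501299e-02 1.94778945e+02] [4.54396511e-02 1.23936346e+02]
[-2.03008321e-02  5.05065465e+02] [502. 502. 502. 502. 501. 502. 501. 501. 501. 501. 502. 501. 501. 501.
 501. 501.]
cap [0.51901828 0.18395302 0.1       ] [[264.83829452 215.18806954]] [519.60415785 176.15504877 100.66000155] [513.67694776 177.15812279  96.78260438]
[0.2659 0.3282 0.3007] [[-9.424e-01  3.345e-01 -3.000e-04]
 [ 3.345e-01  9.424e-01 -4.000e-04]
 [ 1.000e-04 -5.000e-04 -1.000e+00]] [ 0.602 -0.305  1.803 -0.     1.644 -0.628] 0.9
```

Request:
{"fn": "arm_command", "kwargs": {"targets": [{"delta_pos":[-0.0287,-0.0365,0],"yaw":0},{"delta_pos":[-0.0575,-0.073,0],"yaw":0},{"delta_pos":[-0.0862,-0.1094,0],"yaw":0},{"delta_pos":[-0.115,-0.146,0],"yaw":0},{"delta_pos":[-0.1437,-0.1823,0],"yaw":0}]}}

```text
clock: 1.4
tool_pos: [0.3402, 0.1082, 0.301]
ee_rot: [[-0.942, 0.335, 0.0], [0.335, 0.942, 0.0], [-0.0, 0.0, -1.0]]
force: [0.4, 0.0, 0.2]
opening: 0.0004
finger_force: 0.0
```

Request:
{"fn": "arm_command", "kwargs": {"targets": [{"delta_pos":[-0.0287,-0.0365,0],"yaw":0},{"delta_pos":[-0.0575,-0.073,0],"yaw":0},{"delta_pos":[-0.0862,-0.1094,0],"yaw":0},{"delta_pos":[-0.115,-0.146,0],"yaw":0},{"delta_pos":[-0.1437,-0.1823,0],"yaw":0}]}}

```text
clock: 1.9
tool_pos: [0.4146, -0.1119, 0.3009]
ee_rot: [[-0.942, 0.336, 0.0], [0.336, 0.942, 0.0], [0.0, 0.0, -1.0]]
force: [0.7, 1.0, 1.2]
opening: 0.0004
finger_force: 0.0
```

Request:
{"fn": "arm_command", "kwargs": {"targets": [{"delta_pos":[-0.0287,-0.0365,0],"yaw":0},{"delta_pos":[-0.0575,-0.073,0],"yaw":0},{"delta_pos":[-0.0862,-0.1094,0],"yaw":0},{"delta_pos":[-0.115,-0.146,0],"yaw":0},{"delta_pos":[-0.1437,-0.1823,0],"yaw":0}]}}

```text
clock: 2.4
tool_pos: [0.489, -0.3316, 0.3005]
ee_rot: [[-0.942, 0.336, -0.001], [0.336, 0.942, 0.001], [0.001, 0.001, -1.0]]
force: [-0.3, 0.8, 1.1]
opening: 0.0004
finger_force: 0.0
```

Request:
{"fn": "arm_command", "kwargs": {"targets": [{"delta_pos":[0,0,0.025],"yaw":0},{"delta_pos":[0,0,0.045],"yaw":0},{"delta_pos":[0,0,0.06],"yaw":0},{"delta_pos":[0,0,0.08],"yaw":0},{"delta_pos":[0,0,0.1],"yaw":0}]}}

```text
clock: 2.9
tool_pos: [0.4895, -0.3316, 0.203]
ee_rot: [[-0.942, 0.335, 0.003], [0.335, 0.942, -0.005], [-0.004, -0.004, -1.0]]
force: [-1.0, -2.4, 10.0]
opening: 0.0007
finger_force: 4.3
```

Request:
{"fn": "arm_command", "kwargs": {"targets": [{"delta_pos":[0,0,0.02],"yaw":0},{"delta_pos":[0,0,0.04],"yaw":0},{"delta_pos":[0,0,0.06],"yaw":0},{"delta_pos":[0,0,0.075],"yaw":0},{"delta_pos":[0,0,0.08],"yaw":0}]}}

```text
clock: 3.4
tool_pos: [0.4898, -0.334, 0.1235]
ee_rot: [[-0.942, 0.335, 0.003], [0.335, 0.942, -0.009], [-0.006, -0.007, -1.0]]
force: [-1.6, -7.3, 9.2]
opening: 0.0002
finger_force: 4.7
```

```bash
python3 - <<'E'
from h import *
p,d=imaging.grab_frame("scene"); cv2.imwrite("pics/s1.png",cv2.resize(p[180:380,280:540],(780,600)))
E
```

```text
(no output)
```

View pics/s1.png

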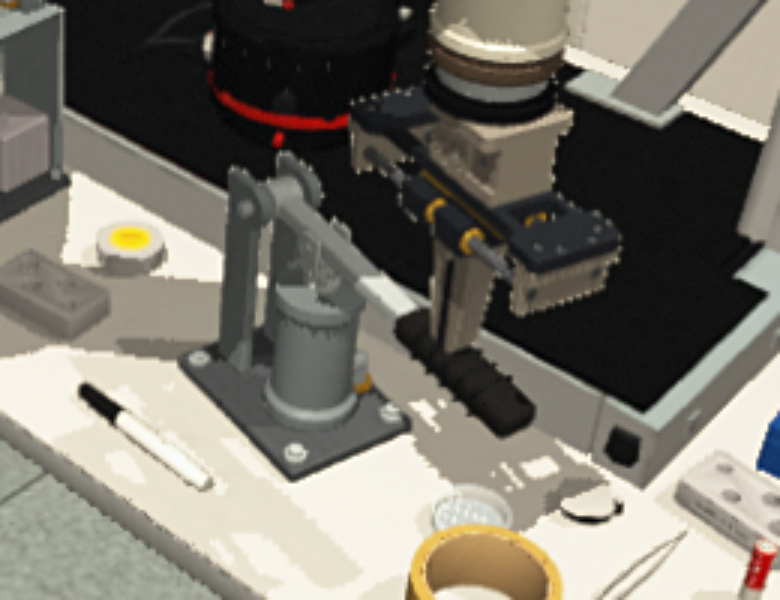

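The lever is nearly down, with the fingers on the inner half of the grip (455,345 in the crop). I'll press on to the stop.

Request:
{"fn": "arm_command", "kwargs": {"targets": [{"delta_pos":[0,0,0.004],"yaw":0},{"delta_pos":[0,0,0.008],"yaw":0},{"delta_pos":[0,0,0.01],"yaw":0},{"delta_pos":[0,0,0.01],"yaw":0}]}}

```text
clock: 3.85
tool_pos: [0.4899, -0.3332, 0.114]
ee_rot: [[-0.942, 0.335, 0.003], [0.335, 0.942, -0.008], [-0.006, -0.006, -1.0]]
force: [-1.8, -6.1, 7.0]
opening: 0.0004
finger_force: 4.1
```

Not at the stop yet.

Request:
{"fn": "arm_command", "kwargs": {"targets": [{"delta_pos":[0,0,0.003],"yaw":0},{"delta_pos":[0,0,0.006],"yaw":0},{"delta_pos":[0,0,0.006],"yaw":0}]}}

```text
clock: 4.15
tool_pos: [0.49, -0.3326, 0.1079]
ee_rot: [[-0.942, 0.335, 0.003], [0.335, 0.942, -0.007], [-0.005, -0.005, -1.0]]
force: [-1.6, -4.4, 7.8]
opening: 0.0007
finger_force: 4.2
```

Request:
{"fn": "arm_command", "kwargs": {"targets": [{"delta_pos":[0,0,0.003],"yaw":0},{"delta_pos":[0,0,0.006],"yaw":0},{"delta_pos":[0,0,0.006],"yaw":0}]}}

```text
clock: 4.45
tool_pos: [0.4902, -0.3319, 0.1018]
ee_rot: [[-0.942, 0.335, 0.003], [0.335, 0.942, -0.005], [-0.005, -0.004, -1.0]]
force: [-0.2, -2.3, 8.5]
opening: 0.0006
finger_force: 4.3
```

```bash
python3 - <<'E'
from h import *
p,d=imaging.grab_frame("scene"); P=cloud("scene",d)
# lever slope: grip/lever points in pump vertical plane
a=np.radians(-14.8); R=np.array([[np.cos(a),-np.sin(a)],[np.sin(a),np.cos(a)]])
o=np.array([.4887,-.332])+np.array([.255,.967])*.146
Q=P.reshape(-1,3); q=(Q[:,:2]-o)@R; 
m=(abs(q[:,0])<.012)&(q[:,1]<-.0)&(q[:,1]>-.24)&(Q[:,2]>.03)&(Q[:,2]<.25)
for y in np.arange(-.22,0,.02):
    k=m&(abs(q[:,1]-y)<.006); 
    if k.sum(): print(round(y,2),k.sum(),Q[k,2].min().round(3),np.median(Q[k,2]).round(3),Q[k,2].max().round(3))
E
```

```text
-0.22 78 0.03 0.044 0.121
-0.2 85 0.047 0.123 0.127
-0.18 80 0.107 0.128 0.245
-0.16 328 0.111 0.172 0.216
-0.14 146 0.13 0.171 0.244
-0.12 44 0.135 0.14 0.144
-0.1 49 0.128 0.141 0.144
-0.08 51 0.13 0.144 0.148
-0.06 84 0.134 0.148 0.247
-0.04 265 0.031 0.084 0.156
-0.02 53 0.118 0.156 0.162
```

```bash
python3 - <<'E'
from h import *
p,d=imaging.grab_frame("scene"); t,_=imaging.grab_frame("top")
cv2.imwrite("pics/s2.png",np.vstack([cv2.resize(p[240:330,370:490],(400,300),interpolation=2),cv2.resize(t[180:270,385:505],(400,300),interpolation=2)]))
E
```

```text
(no output)
```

View pics/s2.png

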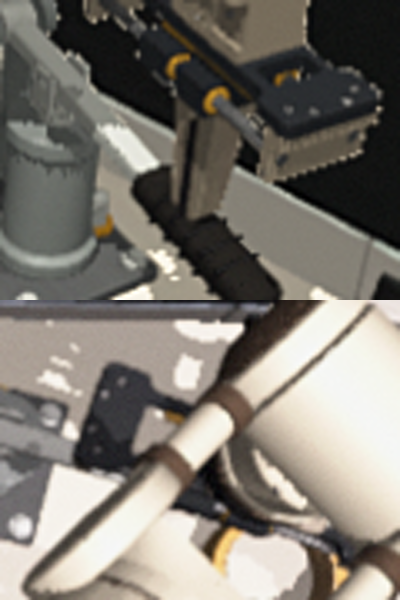

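```bash
python3 - <<'E'
from h import *
s=sensors.sense(); X=s['tool_pos'];R=s['ee_rot']; print(X,s['force'],s['opening'])
print("tcp px scene",proj("scene",X),"grasp",proj("scene",X-R[:,2]*.019), proj("scene",X-R[:,2]*.06))
print("crop", (proj("scene",X)-[370,240])*3.333)
p,d=imaging.grab_frame("scene"); P=cloud("scene",d)
for v in range(285,320,3):
    print(v,[tuple((P[v,u]*1000).round().astype(int)) if d[v,u]>0 else 0 for u in range(415,445,6)])
E
```

```text
[ 0.49017841 -0.331984    0.10211958] [ 0.14934172 -1.85125754  9.07131653] 0.00031231620762495264
tcp px scene [[425.76450535 315.89544824]] grasp [[426.94562432 308.34406478]] [[429.55941065 291.49496872]]
crop [[185.86309634 252.95952899]]
285 [0, (np.int64(623), np.int64(-232), np.int64(52)), (np.int64(482), np.int64(-329), np.int64(180)), (np.int64(478), np.int64(-343), np.int64(190)), (np.int64(493), np.int64(-347), np.int64(185))]
288 [(np.int64(502), np.int64(-291), np.int64(141)), (np.int64(625), np.int64(-232), np.int64(42)), (np.int64(479), np.int64(-331), np.int64(176)), (np.int64(478), np.int64(-344), np.int64(184)), (np.int64(492), np.int64(-349), np.int64(179))]
291 [(np.int64(494), np.int64(-298), np.int64(142)), (np.int64(505), np.int64(-304), np.int64(140)), (np.int64(483), np.int64(-330), np.int64(166)), (np.int64(479), np.int64(-345), np.int64(176)), (np.int64(623), np.int64(-279), np.int64(61))]
294 [(np.int64(486), np.int64(-304), np.int64(143)), (np.int64(498), np.int64(-310), np.int64(139)), (np.int64(482), np.int64(-331), np.int64(160)), (np.int64(483), np.in
[... 1273 characters left out ...]
5), np.int64(130))]
312 [(np.int64(590), np.int64(-246), np.int64(1)), (np.int64(473), np.int64(-330), np.int64(122)), (np.int64(472), np.int64(-344), np.int64(130)), (np.int64(479), np.int64(-352), np.int64(131)), (np.int64(489), np.int64(-359), np.int64(129))]
315 [(np.int64(582), np.int64(-252), np.int64(1)), (np.int64(591), np.int64(-263), np.int64(2)), (np.int64(471), np.int64(-345), np.int64(124)), 0, (np.int64(483), np.int64(-364), np.int64(128))]
318 [(np.int64(561), np.int64(-266), np.int64(13)), (np.int64(578), np.int64(-271), np.int64(5)), (np.int64(469), np.int64(-347), np.int64(119)), (np.int64(468), np.int64(-360), np.int64(128)), (np.int64(476), np.int64(-368), np.int64(128))]
```

Request:
{"fn": "arm_command", "kwargs": {"targets": [{"delta_pos":[0,0,0.004],"yaw":0},{"delta_pos":[0,0,0.008],"yaw":0},{"delta_pos":[0,0,0.012],"yaw":0},{"delta_pos":[0,0,0.012],"yaw":0}]}}

```text
clock: 5.05
tool_pos: [0.4907, -0.33, 0.0895]
ee_rot: [[-0.942, 0.335, 0.004], [0.335, 0.942, -0.002], [-0.004, -0.0, -1.0]]
force: [0.9, 3.5, 10.7]
opening: 0.0007
finger_force: 4.4
```

```bash
cat >>h.py <<'E'
def lever():
    p,d=imaging.grab_frame("scene"); P=cloud("scene",d); Q=P.reshape(-1,3)
    a=np.radians(-14.8); R=np.array([[np.cos(a),-np.sin(a)],[np.sin(a),np.cos(a)]])
    o=np.array([.4887,-.332])+np.array([.255,.967])*.146
    q=(Q[:,:2]-o)@R; out=[]
    for y in (-.12,-.1,-.08,-.06):
        k=(abs(q[:,0])<.010)&(abs(q[:,1]-y)<.006)&(Q[:,2]>.09)&(Q[:,2]<.25)
        if k.sum(): z=np.median(Q[k,2]); out.append((y,z.round(4),np.degrees(np.arctan2(z-.007-.16,.035-y)).round(1)))
    return out
E
python3 -c "
from h import *
print(lever(),sensors.sense()['tool_pos'],sensors.sense()['force'])"
```

```text
[(-0.12, np.float64(0.1292), np.float64(-13.7)), (-0.1, np.float64(0.1308), np.float64(-15.0)), (-0.08, np.float64(0.1362), np.float64(-15.0)), (-0.06, np.float64(0.1424), np.float64(-14.5))] [ 0.49065713 -0.32999657  0.08972746] [0.11652559 3.05802654 9.70848695]
```

Request:
{"fn": "arm_command", "kwargs": {"targets": [{"delta_pos":[0,0,0.004],"yaw":0},{"delta_pos":[0,0,0.008],"yaw":0},{"delta_pos":[0,0,0.008],"yaw":0}]}}

```text
clock: 5.4
tool_pos: [0.4909, -0.3299, 0.0817]
ee_rot: [[-0.942, 0.335, 0.004], [0.335, 0.942, -0.002], [-0.005, -0.0, -1.0]]
force: [0.8, 3.9, 10.4]
opening: 0.0003
finger_force: 4.5
```

Request:
{"fn": "arm_command", "kwargs": {"targets": [{"delta_pos":[0,0,0.003],"yaw":0},{"delta_pos":[0,0,0.003],"yaw":0}]}}

```text
clock: 5.6
tool_pos: [0.4911, -0.33, 0.0806]
ee_rot: [[-0.942, 0.334, 0.004], [0.334, 0.942, -0.002], [-0.005, -0.0, -1.0]]
force: [-1.5, 6.4, 18.4]
opening: 0.0005
finger_force: 7.6
```

```bash

python3 -c "
from h import *
print(lever(),sensors.sense()['tool_pos'],sensors.sense()['force'])"
```

```text
[(-0.12, np.float64(0.1215), np.float64(-16.4)), (-0.1, np.float64(0.1238), np.float64(-17.8)), (-0.08, np.float64(0.1325), np.float64(-16.7)), (-0.06, np.float64(0.208), np.float64(23.4))] [ 0.49107818 -0.32998676  0.08052554] [-1.72619946  6.80212742 18.53887721]
```

Force is up to 18 N: that's the lower stop. Now up and let it return.

Request:
{"fn": "arm_command", "kwargs": {"targets": [{"delta_pos":[0,0,-0.03],"yaw":0},{"delta_pos":[0,0,-0.07],"yaw":0},{"delta_pos":[0,0,-0.12],"yaw":0},{"delta_pos":[0,0,-0.17],"yaw":0},{"delta_pos":[0,0,-0.22],"yaw":0}]}}

```text
clock: 6.15
tool_pos: [0.4886, -0.3292, 0.2983]
ee_rot: [[-0.942, 0.335, 0.0], [0.335, 0.942, -0.0], [-0.0, -0.0, -1.0]]
force: [1.0, -0.4, -0.3]
opening: 0.0007
finger_force: 0.0
```

Request:
{"fn": "arm_command", "kwargs": {"targets": [{"delta_pos":[0,0,0],"yaw":0},{"delta_pos":[0,0,0],"yaw":0},{"delta_pos":[0,0,0],"yaw":0},{"delta_pos":[0,0,0],"yaw":0},{"delta_pos":[0,0,0],"yaw":0}]}}

```text
clock: 6.65
tool_pos: [0.4883, -0.3293, 0.2944]
ee_rot: [[-0.942, 0.335, -0.002], [0.335, 0.942, 0.002], [0.003, 0.001, -1.0]]
force: [0.7, -0.2, -0.2]
opening: 0.0002
finger_force: 0.0
```

Request:
{"fn": "arm_command", "kwargs": {"targets": [{"delta_pos":[0,0,0],"yaw":0},{"delta_pos":[0,0,0],"yaw":0},{"delta_pos":[0,0,0],"yaw":0},{"delta_pos":[0,0,0],"yaw":0},{"delta_pos":[0,0,0],"yaw":0}]}}

```text
clock: 7.15
tool_pos: [0.4888, -0.3299, 0.2963]
ee_rot: [[-0.942, 0.335, 0.0], [0.335, 0.942, -0.0], [-0.0, -0.0, -1.0]]
force: [0.3, -0.7, -0.1]
opening: 0.0003
finger_force: 0.0
```

```bash

python3 -c "
from h import *
p,d=imaging.grab_frame('scene');P=cloud('scene',d)
X=sensors.sense()['tool_pos'];print(X,lever())
a=(proj('scene',X)).ravel();print(a)
m=(np.hypot(P[...,0]-X[0],P[...,1]-X[1])<.02)&(P[...,2]>.26)&(P[...,2]<.38)
print(sorted(P[m][:,2])[:5]); 
c=p[150:330,330:540].copy();cv2.imwrite('pics/s3.png',cv2.resize(c,(700,600)))"
```

```text
[ 0.48886441 -0.32986065  0.2962335 ] [(-0.12, np.float64(0.2445), np.float64(26.6)), (-0.1, np.float64(0.2364), np.float64(27.2)), (-0.08, np.float64(0.2202), np.float64(24.8)), (-0.06, np.float64(0.2112), np.float64(25.0))]
[438.03717587 230.54809714]
[np.float64(0.26007355477116834), np.float64(0.26018375747487543), np.float64(0.26081157942143396), np.float64(0.26081525466846245), np.float64(0.26102322158847124)]
```

View pics/s3.png

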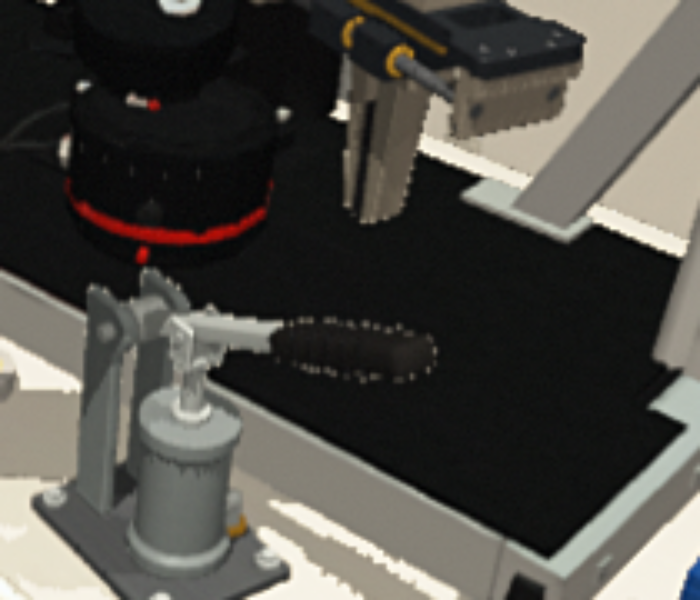

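The lever is back up (grip at 355,350 in the crop). The fingertip at about (370,220) sits some 30 mm short of the reported TCP. Strokes two and three follow.

Request:
{"fn": "arm_command", "kwargs": {"targets": [{"delta_pos":[0,0,0.035],"yaw":0},{"delta_pos":[0,0,0.06],"yaw":0},{"delta_pos":[0,0,0.085],"yaw":0},{"delta_pos":[0,0,0.11],"yaw":0},{"delta_pos":[0,0,0.13],"yaw":0}]}}

```text
clock: 7.75
tool_pos: [0.4897, -0.3336, 0.1688]
ee_rot: [[-0.942, 0.336, 0.003], [0.335, 0.942, -0.009], [-0.006, -0.007, -1.0]]
force: [-2.2, -5.8, 11.7]
opening: 0.0
finger_force: 5.3
```

Request:
{"fn": "arm_command", "kwargs": {"targets": [{"delta_pos":[0,0,0.02],"yaw":0},{"delta_pos":[0,0,0.04],"yaw":0},{"delta_pos":[0,0,0.06],"yaw":0},{"delta_pos":[0,0,0.075],"yaw":0},{"delta_pos":[0,0,0.083],"yaw":0}]}}

```text
clock: 8.25
tool_pos: [0.4909, -0.3311, 0.0855]
ee_rot: [[-0.942, 0.336, 0.005], [0.336, 0.942, -0.002], [-0.005, -0.001, -1.0]]
force: [0.6, 5.4, 13.2]
opening: 0.0004
finger_force: 5.6
```

Request:
{"fn": "arm_command", "kwargs": {"targets": [{"delta_pos":[0,0,0.003],"yaw":0},{"delta_pos":[0,0,0.006],"yaw":0},{"delta_pos":[0,0,0.006],"yaw":0},{"delta_pos":[0,0,0.006],"yaw":0}]}}

```text
clock: 8.65
tool_pos: [0.4911, -0.3307, 0.0806]
ee_rot: [[-0.942, 0.335, 0.005], [0.335, 0.942, -0.002], [-0.005, -0.001, -1.0]]
force: [-0.9, 2.7, 12.3]
opening: 0.0003
finger_force: 5.5
```

```bash

python3 -c "
from h import *
print(lever(),sensors.sense()['tool_pos'],sensors.sense()['force'])"
```

```text
[(-0.12, np.float64(0.1219), np.float64(-16.2)), (-0.1, np.float64(0.1241), np.float64(-17.6)), (-0.08, np.float64(0.1323), np.float64(-16.8)), (-0.06, np.float64(0.2046), np.float64(21.6))] [ 0.49109948 -0.3306845   0.08058332] [ 0.2476742   3.30192262 13.20189353]
```

Request:
{"fn": "arm_command", "kwargs": {"targets": [{"delta_pos":[0,0,0.003],"yaw":0},{"delta_pos":[0,0,0.003],"yaw":0}]}}

```text
clock: 8.9
tool_pos: [0.4914, -0.3307, 0.08]
ee_rot: [[-0.942, 0.335, 0.005], [0.335, 0.942, -0.002], [-0.005, -0.001, -1.0]]
force: [-4.2, 8.1, 24.4]
opening: 0.0006
finger_force: 10.9
```

Request:
{"fn": "arm_command", "kwargs": {"targets": [{"delta_pos":[0,0,-0.03],"yaw":0},{"delta_pos":[0,0,-0.07],"yaw":0},{"delta_pos":[0,0,-0.12],"yaw":0},{"delta_pos":[0,0,-0.17],"yaw":0},{"delta_pos":[0,0,-0.22],"yaw":0}]}}

```text
clock: 9.4
tool_pos: [0.4886, -0.3296, 0.2964]
ee_rot: [[-0.942, 0.335, 0.0], [0.335, 0.942, -0.0], [-0.0, -0.0, -1.0]]
force: [1.2, -0.7, 0.6]
opening: 0.0005
finger_force: 0.0
```

Request:
{"fn": "arm_command", "kwargs": {"targets": [{"delta_pos":[0,0,0],"yaw":0},{"delta_pos":[0,0,0],"yaw":0},{"delta_pos":[0,0,0],"yaw":0},{"delta_pos":[0,0,0],"yaw":0},{"delta_pos":[0,0,0],"yaw":0}]}}

```text
clock: 9.9
tool_pos: [0.4883, -0.3293, 0.2924]
ee_rot: [[-0.942, 0.335, -0.002], [0.335, 0.942, 0.002], [0.003, 0.001, -1.0]]
force: [-0.9, 0.5, 0.4]
opening: 0.0005
finger_force: 0.0
```

Request:
{"fn": "arm_command", "kwargs": {"targets": [{"delta_pos":[0,0,0],"yaw":0},{"delta_pos":[0,0,0],"yaw":0},{"delta_pos":[0,0,0],"yaw":0},{"delta_pos":[0,0,0],"yaw":0},{"delta_pos":[0,0,0],"yaw":0}]}}

```text
clock: 10.4
tool_pos: [0.4889, -0.3298, 0.2942]
ee_rot: [[-0.942, 0.335, 0.0], [0.335, 0.942, -0.0], [-0.0, -0.0, -1.0]]
force: [0.3, 0.1, -0.1]
opening: 0.0002
finger_force: 0.0
```

Request:
{"fn": "arm_command", "kwargs": {"targets": [{"delta_pos":[0,0,0],"yaw":0},{"delta_pos":[0,0,0],"yaw":0},{"delta_pos":[0,0,0],"yaw":0}]}}

```text
clock: 10.7
tool_pos: [0.4888, -0.3298, 0.2942]
ee_rot: [[-0.942, 0.335, 0.0], [0.335, 0.942, -0.0], [-0.0, -0.0, -1.0]]
force: [0.4, -0.7, -0.1]
opening: 0.0003
finger_force: 0.0
```

```bash

python3 -c "
from h import *
p,d=imaging.grab_frame('scene');P=cloud('scene',d)
s=sensors.sense();X=s['tool_pos'];print(X,s['force'],lever())
Q=(P-X)@s['ee_rot']
m=(abs(Q[...,0])<.02)&(abs(Q[...,1])<.03)&(Q[...,2]>-.1)&(Q[...,2]<.02)
q=Q[m];print(m.sum(),np.sort(q[:,2])[-12:].round(4));
for z in(-.03,-.04,-.05,-.06,-.08):
  k=q[abs(q[:,2]-z)<.005];print(z,len(k),k.min(0).round(3) if len(k) else 0,k.max(0).round(3) if len(k) else 0)"
```

```text
[ 0.48886251 -0.32983098  0.29421775] [-0.42457652 -0.07486521 -0.04696968] [(-0.12, np.float64(0.244), np.float64(26.4)), (-0.1, np.float64(0.2355), np.float64(26.9)), (-0.08, np.float64(0.2205), np.float64(25.0)), (-0.06, np.float64(0.2116), np.float64(25.1))]
670 [-0.037  -0.0361 -0.036  -0.036  -0.036  -0.0359 -0.0358 -0.0356 -0.0356
 -0.0345 -0.0341 -0.0337]
-0.03 3 [ 0.008 -0.005 -0.034] [ 0.009  0.009 -0.034]
-0.04 66 [-0.01  -0.015 -0.045] [ 0.012  0.01  -0.036]
-0.05 92 [-0.009 -0.017 -0.055] [ 0.013  0.011 -0.045]
-0.06 95 [-0.01  -0.017 -0.065] [ 0.012  0.013 -0.055]
-0.08 115 [-0.009 -0.018 -0.085] [ 0.012  0.015 -0.075]
```

Request:
{"fn": "arm_command", "kwargs": {"targets": [{"delta_pos":[0,0,0.035],"yaw":0},{"delta_pos":[0,0,0.06],"yaw":0},{"delta_pos":[0,0,0.085],"yaw":0},{"delta_pos":[0,0,0.11],"yaw":0},{"delta_pos":[0,0,0.13],"yaw":0}]}}

```text
clock: 11.3
tool_pos: [0.4898, -0.3337, 0.1669]
ee_rot: [[-0.942, 0.336, 0.003], [0.336, 0.942, -0.009], [-0.006, -0.007, -1.0]]
force: [-2.4, -6.3, 12.0]
opening: 0.0007
finger_force: 5.3
```

Request:
{"fn": "arm_command", "kwargs": {"targets": [{"delta_pos":[0,0,0.02],"yaw":0},{"delta_pos":[0,0,0.04],"yaw":0},{"delta_pos":[0,0,0.06],"yaw":0},{"delta_pos":[0,0,0.075],"yaw":0},{"delta_pos":[0,0,0.081],"yaw":0}]}}

```text
clock: 11.8
tool_pos: [0.4909, -0.331, 0.0852]
ee_rot: [[-0.942, 0.336, 0.005], [0.336, 0.942, -0.002], [-0.005, -0.001, -1.0]]
force: [1.2, 4.2, 13.2]
opening: 0.0001
finger_force: 5.3
```

Request:
{"fn": "arm_command", "kwargs": {"targets": [{"delta_pos":[0,0,0.003],"yaw":0},{"delta_pos":[0,0,0.007],"yaw":0},{"delta_pos":[0,0,0.007],"yaw":0},{"delta_pos":[0,0,0.007],"yaw":0}]}}

```text
clock: 12.2
tool_pos: [0.4912, -0.3303, 0.0805]
ee_rot: [[-0.942, 0.335, 0.005], [0.335, 0.942, -0.002], [-0.005, 0.0, -1.0]]
force: [-1.4, 6.3, 18.2]
opening: 0.0005
finger_force: 7.7
```

Request:
{"fn": "arm_command", "kwargs": {"targets": [{"delta_pos":[0,0,0.001],"yaw":0}]}}

```text
clock: 12.3
tool_pos: [0.4913, -0.3303, 0.0801]
ee_rot: [[-0.942, 0.335, 0.005], [0.335, 0.942, -0.002], [-0.005, 0.0, -1.0]]
force: [-3.2, 8.4, 25.3]
opening: 0.0007
finger_force: 11.0
```

Request:
{"fn": "arm_command", "kwargs": {"targets": [{"delta_pos":[0,0,-0.03],"yaw":0},{"delta_pos":[0,0,-0.07],"yaw":0},{"delta_pos":[0,0,-0.12],"yaw":0},{"delta_pos":[0,0,-0.17],"yaw":0},{"delta_pos":[0,0,-0.22],"yaw":0}]}}

```text
clock: 12.8
tool_pos: [0.4886, -0.3295, 0.2973]
ee_rot: [[-0.942, 0.335, 0.0], [0.335, 0.942, -0.0], [-0.0, -0.0, -1.0]]
force: [-0.2, -0.5, 0.7]
opening: 0.0004
finger_force: 0.0
```

Request:
{"fn": "arm_command", "kwargs": {"targets": [{"delta_pos":[0,0,-0.01],"yaw":0},{"delta_pos":[0,0,-0.02],"yaw":0},{"delta_pos":[0,0,-0.02],"yaw":0},{"delta_pos":[0,0,-0.02],"yaw":0},{"delta_pos":[0,0,-0.02],"yaw":0}]}}

```text
clock: 13.3
tool_pos: [0.4882, -0.3292, 0.3128]
ee_rot: [[-0.942, 0.335, -0.003], [0.335, 0.942, 0.003], [0.004, 0.002, -1.0]]
force: [-0.4, 0.2, 0.7]
opening: 0.0003
finger_force: 0.0
```

Request:
{"fn": "arm_command", "kwargs": {"targets": [{"delta_pos":[0.02,0.04,0],"yaw":0},{"delta_pos":[0.039,0.08,0],"yaw":0},{"delta_pos":[0.058,0.12,0],"yaw":0},{"delta_pos":[0.078,0.16,0],"yaw":0}]}}

```text
clock: 13.7
tool_pos: [0.4681, -0.1511, 0.3136]
ee_rot: [[-0.942, 0.336, -0.002], [0.336, 0.942, 0.002], [0.002, 0.001, -1.0]]
force: [0.5, -0.3, 0.6]
opening: 0.0001
finger_force: 0.0
```

Request:
{"fn": "arm_command", "kwargs": {"targets": [{"delta_pos":[0.02,0.04,0],"yaw":-0.1},{"delta_pos":[0.039,0.08,0],"yaw":-0.2},{"delta_pos":[0.058,0.12,0],"yaw":-0.3},{"delta_pos":[0.077,0.158,0],"yaw":-0.382},{"delta_pos":[0.077,0.158,0],"yaw":-0.382}]}}

```text
clock: 14.2
tool_pos: [0.4482, 0.0259, 0.3143]
ee_rot: [[-0.999, -0.048, -0.001], [-0.048, 0.999, 0.002], [0.001, 0.002, -1.0]]
force: [-1.0, -0.7, 1.0]
opening: 0.0001
finger_force: 0.0
```

```bash

python3 -c "
from h import *
s=sensors.sense();print(s['tool_pos'],s['joints'].round(3),s['clock'],lever())"
```

```text
[0.44819429 0.02586879 0.31433504] [-2.140e-01 -2.310e-01  1.717e+00  1.000e-03  1.657e+00 -1.832e+00] 14.2 [(-0.12, np.float64(0.2449), np.float64(26.7)), (-0.1, np.float64(0.2353), np.float64(26.8)), (-0.08, np.float64(0.2208), np.float64(25.1)), (-0.06, np.float64(0.2118), np.float64(25.3))]
```

Request:
{"fn": "arm_command", "kwargs": {"targets": [{"delta_pos":[0.004,0.04,0],"yaw":0},{"delta_pos":[0.009,0.08,0],"yaw":0},{"delta_pos":[0.013,0.112,0],"yaw":0},{"delta_pos":[0.013,0.112,-0.04],"yaw":0},{"delta_pos":[0.013,0.112,-0.08],"yaw":0}]}}

```text
clock: 14.75
tool_pos: [0.4311, 0.1327, 0.3939]
ee_rot: [[-0.999, -0.04, -0.005], [-0.04, 0.999, -0.001], [0.005, -0.001, -1.0]]
force: [0.3, -1.2, 0.6]
opening: 0.0004
finger_force: 0.0
```

Request:
{"fn": "arm_command", "kwargs": {"targets": [{"delta_pos":[0,0,-0.05],"yaw":0},{"delta_pos":[0,0,-0.1],"yaw":0},{"delta_pos":[0,0,-0.15],"yaw":0},{"delta_pos":[0,0,-0.2],"yaw":0},{"delta_pos":[0,0,-0.25],"yaw":0}]}}

```text
clock: 15.25
tool_pos: [0.4322, 0.1317, 0.6464]
ee_rot: [[-0.999, -0.037, -0.001], [-0.037, 0.999, -0.0], [0.001, -0.0, -1.0]]
force: [0.8, -0.6, 0.9]
opening: 0.0008
finger_force: 0.0
```

```bash

python3 -c "
from h import *
s=sensors.sense();print(s['tool_pos'],s['joints'].round(3),s['clock'],s['ee_rot'].round(3))"
```

```text
[0.43223105 0.13174068 0.64639464] [ 2.800e-02  6.100e-02  7.600e-01 -1.000e-03  2.321e+00 -1.581e+00] 15.25 [[-0.999 -0.037 -0.001]
 [-0.037  0.999 -0.   ]
 [ 0.001 -0.    -1.   ]]
```

Request:
{"fn": "arm_command", "kwargs": {"targets": [{"delta_pos":[0,0,-0.04],"yaw":0},{"delta_pos":[0,0,-0.08],"yaw":0},{"delta_pos":[0,0,-0.12],"yaw":0},{"delta_pos":[0,0,-0.16],"yaw":0},{"delta_pos":[0,0,-0.2],"yaw":0}]}}

```text
clock: 15.75
tool_pos: [0.4023, 0.1229, 0.7504]
ee_rot: [[-0.999, -0.038, 0.025], [-0.038, 0.999, 0.005], [-0.025, 0.004, -1.0]]
force: [-0.6, 0.4, 0.6]
opening: 0.0006
finger_force: 0.0
```

```bash

python3 -c "
from h import *
s=sensors.sense();print(s['tool_pos'],s['joints'].round(3),s['clock'],s['ee_rot'].round(3))"
```

```text
[0.4023497  0.12285472 0.75039574] [ 0.003  0.295  0.183  0.009  2.638 -1.597] 15.75 [[-0.999 -0.038  0.025]
 [-0.038  0.999  0.005]
 [-0.025  0.004 -1.   ]]
```

Request:
{"fn": "arm_command", "kwargs": {"targets": [{"delta_pos":[0.04,0,0],"yaw":0},{"delta_pos":[0.08,0,0],"yaw":0},{"delta_pos":[0.12,0,0],"yaw":0}]}}

```text
clock: 16.05
tool_pos: [0.2797, 0.1188, 0.7481]
ee_rot: [[-0.999, -0.039, 0.028], [-0.039, 0.999, 0.005], [-0.028, 0.004, -1.0]]
force: [-0.1, -0.2, 1.7]
opening: 0.0002
finger_force: 0.0
```

```bash

python3 -c "
from h import *
s=sensors.sense();print(s['tool_pos'],s['joints'].round(3),s['clock'],s['ee_rot'].round(3))"
```

```text
[0.27969482 0.11875572 0.74808015] [-0.01  -0.099  0.636  0.009  2.576 -1.613] 16.05 [[-0.999 -0.039  0.028]
 [-0.039  0.999  0.005]
 [-0.028  0.004 -1.   ]]
```

Request:
{"fn": "arm_command", "kwargs": {"targets": [{"delta_pos":[0,0,-0.04],"yaw":0},{"delta_pos":[0,0,-0.08],"yaw":0},{"delta_pos":[0,0,-0.12],"yaw":0},{"delta_pos":[0,0,-0.16],"yaw":0},{"delta_pos":[0,0,-0.2],"yaw":0}]}}

```text
clock: 16.55
tool_pos: [0.2859, 0.1194, 0.7778]
ee_rot: [[-0.997, -0.04, 0.062], [-0.04, 0.999, 0.005], [-0.063, 0.002, -0.998]]
force: [-0.5, 0.7, 0.6]
opening: 0.0006
finger_force: 0.0
```

```bash

python3 -c "
from h import *
s=sensors.sense();print(s['tool_pos'],s['joints'].round(3),s['clock'],s['ee_rot'].round(3))"
```

```text
[0.28591828 0.11936401 0.77778856] [-0.008 -0.006  0.448  0.011  2.637 -1.609] 16.55 [[-0.997 -0.04   0.062]
 [-0.04   0.999  0.005]
 [-0.063  0.002 -0.998]]
```

Request:
{"fn": "arm_command", "kwargs": {"targets": [{"delta_pos":[0,0,-0.05],"yaw":0}]}}

```text
clock: 16.65
tool_pos: [0.2859, 0.1194, 0.7856]
ee_rot: [[-0.995, -0.04, 0.09], [-0.039, 0.999, 0.005], [-0.09, 0.001, -0.996]]
force: [0.6, -0.8, 0.9]
opening: 0.0001
finger_force: 0.0
```

Request:
{"fn": "arm_command", "kwargs": {"targets": [{"delta_pos":[0,0,-1.0],"yaw":0}]}}

```text
clock: 16.75
tool_pos: [0.2819, 0.1194, 0.7955]
ee_rot: [[-0.991, -0.04, 0.124], [-0.039, 0.999, 0.005], [-0.124, -0.0, -0.992]]
force: [-0.7, 0.4, -0.8]
opening: 0.0006
finger_force: 0.0
```

Request:
{"fn": "arm_command", "kwargs": {"targets": [{"delta_pos":[0.05,0,-0.05],"yaw":0}]}}

```text
clock: 16.85
tool_pos: [0.2497, 0.1192, 0.7979]
ee_rot: [[-0.99, -0.039, 0.139], [-0.039, 0.999, 0.003], [-0.139, -0.002, -0.99]]
force: [0.4, -0.0, 0.1]
opening: 0.0007
finger_force: 0.0
```

```bash

python3 -c "
from h import *
s=sensors.sense();print(s['tool_pos'],s['joints'].round(3),s['clock'],s['ee_rot'].round(3))"
```

```text
[0.24971641 0.11919381 0.7978933 ] [-0.01  -0.082  0.449  0.01   2.635 -1.61 ] 16.85 [[-0.99  -0.039  0.139]
 [-0.039  0.999  0.003]
 [-0.139 -0.002 -0.99 ]]
```

Tilt accumulates about 0.03 rad per single-row call at the joint limit, so I'll continue that way.

Request:
{"fn": "arm_command", "kwargs": {"targets": [{"delta_pos":[0,0,-0.05],"yaw":0}]}}

```text
clock: 16.95
tool_pos: [0.2395, 0.1216, 0.8105]
ee_rot: [[-0.982, -0.039, 0.182], [-0.039, 0.999, 0.002], [-0.182, -0.006, -0.983]]
force: [-0.5, -0.1, 1.2]
opening: 0.0001
finger_force: 0.0
```

Request:
{"fn": "arm_command", "kwargs": {"targets": [{"delta_pos":[0,0,-0.05],"yaw":0}]}}

```text
clock: 17.05
tool_pos: [0.2373, 0.1236, 0.8185]
ee_rot: [[-0.977, -0.038, 0.211], [-0.039, 0.999, 0.0], [-0.211, -0.008, -0.977]]
force: [-0.2, 0.4, -0.1]
opening: 0.0005
finger_force: 0.0
```

Request:
{"fn": "arm_command", "kwargs": {"targets": [{"delta_pos":[0,0,-0.05],"yaw":0}]}}

```text
clock: 17.15
tool_pos: [0.2325, 0.1258, 0.8263]
ee_rot: [[-0.97, -0.038, 0.239], [-0.039, 0.999, -0.001], [-0.239, -0.011, -0.971]]
force: [-0.5, -0.1, -0.4]
opening: 0.0006
finger_force: 0.0
```

Request:
{"fn": "arm_command", "kwargs": {"targets": [{"delta_pos":[0,0,-0.05],"yaw":0}]}}

```text
clock: 17.25
tool_pos: [0.2252, 0.1281, 0.8341]
ee_rot: [[-0.963, -0.037, 0.268], [-0.039, 0.999, -0.003], [-0.267, -0.013, -0.964]]
force: [0.5, 0.7, -0.8]
opening: 0.0006
finger_force: 0.0
```

Request:
{"fn": "arm_command", "kwargs": {"targets": [{"delta_pos":[0,0,-0.05],"yaw":0}]}}

```text
clock: 17.35
tool_pos: [0.2161, 0.1306, 0.8417]
ee_rot: [[-0.955, -0.036, 0.296], [-0.039, 0.999, -0.004], [-0.296, -0.016, -0.955]]
force: [0.2, 0.6, -0.3]
opening: 0.0006
finger_force: 0.0
```

Request:
{"fn": "arm_command", "kwargs": {"targets": [{"delta_pos":[0,0,-0.05],"yaw":0}]}}

```text
clock: 17.45
tool_pos: [0.2053, 0.1333, 0.8491]
ee_rot: [[-0.946, -0.035, 0.324], [-0.039, 0.999, -0.006], [-0.323, -0.018, -0.946]]
force: [-0.4, 0.6, -0.5]
opening: 0.0004
finger_force: 0.0
```

```bash

python3 -c "
from h import *
s=sensors.sense();print(s['tool_pos'],s['joints'].round(3),s['clock'],s['ee_rot'].round(3))"
```

```text
[0.20531222 0.13331707 0.84906861] [ 0.155 -0.073  0.249 -0.116  2.637 -1.565] 17.45 [[-0.946 -0.035  0.324]
 [-0.039  0.999 -0.006]
 [-0.323 -0.018 -0.946]]
```

Request:
{"fn": "arm_command", "kwargs": {"targets": [{"delta_pos":[0.04,0,-0.03],"yaw":0}]}}

```text
clock: 17.55
tool_pos: [0.1646, 0.1353, 0.8469]
ee_rot: [[-0.944, -0.031, 0.329], [-0.037, 0.999, -0.011], [-0.328, -0.023, -0.944]]
force: [0.8, 2.3, -0.0]
opening: 0.0005
finger_force: 0.0
```

Request:
{"fn": "arm_command", "kwargs": {"targets": [{"delta_pos":[0.04,0,-0.03],"yaw":0}]}}

```text
clock: 17.65
tool_pos: [0.1306, 0.1361, 0.8489]
ee_rot: [[-0.938, -0.032, 0.344], [-0.037, 0.999, -0.008], [-0.343, -0.02, -0.939]]
force: [-0.1, -0.5, 1.0]
opening: 0.0005
finger_force: 0.0
```

Request:
{"fn": "arm_command", "kwargs": {"targets": [{"delta_pos":[0.02,0,-0.05],"yaw":0}]}}

```text
clock: 17.75
tool_pos: [0.1131, 0.1377, 0.8525]
ee_rot: [[-0.933, -0.034, 0.36], [-0.039, 0.999, -0.006], [-0.359, -0.02, -0.933]]
force: [-1.0, 0.4, 1.1]
opening: 0.0005
finger_force: 0.0
```

Request:
{"fn": "arm_command", "kwargs": {"targets": [{"delta_pos":[0.02,0,-0.05],"yaw":0}]}}

```text
clock: 17.85
tool_pos: [0.0983, 0.1394, 0.855]
ee_rot: [[-0.927, -0.036, 0.372], [-0.04, 0.999, -0.005], [-0.372, -0.02, -0.928]]
force: [-0.6, 0.3, -0.6]
opening: 0.0006
finger_force: 0.0
```

```bash

python3 -c "
from h import *
s=sensors.sense();print(s['tool_pos'],s['joints'].round(3),s['clock'],s['ee_rot'].round(3))"
```

```text
[0.09833993 0.13936283 0.85502017] [ 0.837 -0.129  0.293 -0.618  2.637 -1.368] 17.85 [[-0.927 -0.036  0.372]
 [-0.04   0.999 -0.005]
 [-0.372 -0.02  -0.928]]
```

Request:
{"fn": "arm_command", "kwargs": {"targets": [{"delta_pos":[-0.045,0,0.018],"yaw":0},{"delta_pos":[-0.09,0,0.036],"yaw":0}]}}

```text
clock: 18.05
tool_pos: [0.1499, 0.148, 0.8558]
ee_rot: [[-0.925, -0.067, 0.374], [-0.069, 0.998, 0.008], [-0.374, -0.019, -0.927]]
force: [0.4, 2.3, -1.4]
opening: 0.0003
finger_force: 0.0
```

Request:
{"fn": "arm_command", "kwargs": {"targets": [{"delta_pos":[-0.02,0,-0.045],"yaw":0}]}}

```text
clock: 18.15
tool_pos: [0.1632, 0.1444, 0.8628]
ee_rot: [[-0.925, -0.039, 0.379], [-0.045, 0.999, -0.007], [-0.378, -0.024, -0.925]]
force: [1.4, 1.1, 0.2]
opening: 0.0004
finger_force: 0.0
```

Request:
{"fn": "arm_command", "kwargs": {"targets": [{"delta_pos":[-0.02,0,-0.045],"yaw":0}]}}

```text
clock: 18.25
tool_pos: [0.1625, 0.1375, 0.8675]
ee_rot: [[-0.917, -0.041, 0.396], [-0.044, 0.999, 0.002], [-0.395, -0.016, -0.918]]
force: [0.7, -1.1, 1.1]
opening: 0.0003
finger_force: 0.0
```

Request:
{"fn": "arm_command", "kwargs": {"targets": [{"delta_pos":[-0.02,0,-0.045],"yaw":0}]}}

```text
clock: 18.35
tool_pos: [0.1609, 0.1315, 0.872]
ee_rot: [[-0.909, -0.043, 0.415], [-0.043, 0.999, 0.009], [-0.415, -0.01, -0.91]]
force: [-0.3, 0.1, -0.7]
opening: 0.0005
finger_force: 0.0
```

```bash

python3 -c "
from h import *
s=sensors.sense();print(s['tool_pos'],s['joints'].round(3),s['clock'],s['ee_rot'].round(3))"
```

```text
[0.16087381 0.13149144 0.87202982] [ 0.274 -0.105  0.184 -0.216  2.638 -1.554] 18.35 [[-0.909 -0.043  0.415]
 [-0.043  0.999  0.009]
 [-0.415 -0.01  -0.91 ]]
```

Request:
{"fn": "arm_command", "kwargs": {"targets": [{"delta_pos":[-0.03,0,-0.04],"yaw":0}]}}

```text
clock: 18.45
tool_pos: [0.1694, 0.1275, 0.8761]
ee_rot: [[-0.9, -0.047, 0.434], [-0.045, 0.999, 0.016], [-0.434, -0.005, -0.901]]
force: [0.7, 0.4, -0.7]
opening: 0.0004
finger_force: 0.0
```

Request:
{"fn": "arm_command", "kwargs": {"targets": [{"delta_pos":[-0.03,0,-0.04],"yaw":0}]}}

```text
clock: 18.55
tool_pos: [0.1805, 0.1251, 0.8792]
ee_rot: [[-0.892, -0.046, 0.45], [-0.043, 0.999, 0.018], [-0.45, -0.003, -0.893]]
force: [0.8, 0.1, 0.7]
opening: 0.0006
finger_force: 0.0
```

Request:
{"fn": "arm_command", "kwargs": {"targets": [{"delta_pos":[-0.02,0,-0.045],"yaw":0}]}}

```text
clock: 18.65
tool_pos: [0.1814, 0.1245, 0.8814]
ee_rot: [[-0.886, -0.04, 0.463], [-0.037, 0.999, 0.016], [-0.463, -0.003, -0.886]]
force: [1.1, 0.3, -0.3]
opening: 0.0007
finger_force: 0.0
```

Request:
{"fn": "arm_command", "kwargs": {"targets": [{"delta_pos":[-0.02,0,-0.045],"yaw":0}]}}

```text
clock: 18.75
tool_pos: [0.1774, 0.1264, 0.8842]
ee_rot: [[-0.878, -0.04, 0.478], [-0.037, 0.999, 0.015], [-0.478, -0.004, -0.878]]
force: [-0.3, 0.2, 0.4]
opening: 0.0003
finger_force: 0.0
```

Request:
{"fn": "arm_command", "kwargs": {"targets": [{"delta_pos":[0,0,-0.05],"yaw":0}]}}

```text
clock: 18.85
tool_pos: [0.1577, 0.1249, 0.8853]
ee_rot: [[-0.874, -0.028, 0.485], [-0.027, 1.0, 0.009], [-0.485, -0.005, -0.874]]
force: [0.6, -0.3, -0.8]
opening: 0.0003
finger_force: 0.0
```

Request:
{"fn": "arm_command", "kwargs": {"targets": [{"delta_pos":[0,0,-0.05],"yaw":0}]}}

```text
clock: 18.95
tool_pos: [0.1308, 0.1232, 0.8881]
ee_rot: [[-0.865, -0.037, 0.501], [-0.034, 0.999, 0.015], [-0.501, -0.004, -0.865]]
force: [0.0, 0.4, -0.7]
opening: 0.0002
finger_force: 0.0
```

```bash

python3 -c "
from h import *
s=sensors.sense();print(s['tool_pos'],s['joints'].round(3),s['clock'],s['ee_rot'].round(3))"
```

```text
[0.13082861 0.12316835 0.88810394] [ 0.045 -0.206  0.184 -0.016  2.638 -1.58 ] 18.95 [[-0.865 -0.037  0.501]
 [-0.034  0.999  0.015]
 [-0.501 -0.004 -0.865]]
```

Request:
{"fn": "arm_command", "kwargs": {"targets": [{"delta_pos":[-0.02,0,-0.045],"yaw":0}]}}

```text
clock: 19.05
tool_pos: [0.1216, 0.1255, 0.8906]
ee_rot: [[-0.855, -0.049, 0.517], [-0.045, 0.999, 0.022], [-0.517, -0.005, -0.856]]
force: [0.1, -0.3, 0.0]
opening: 0.0003
finger_force: 0.0
```

Request:
{"fn": "arm_command", "kwargs": {"targets": [{"delta_pos":[-0.02,0,-0.045],"yaw":0}]}}

```text
clock: 19.15
tool_pos: [0.1184, 0.1258, 0.8917]
ee_rot: [[-0.85, -0.046, 0.525], [-0.042, 0.999, 0.02], [-0.525, -0.005, -0.851]]
force: [1.3, -0.7, -0.8]
opening: 0.0003
finger_force: 0.0
```

Request:
{"fn": "arm_command", "kwargs": {"targets": [{"delta_pos":[-0.02,0,-0.045],"yaw":0}]}}

```text
clock: 19.25
tool_pos: [0.1131, 0.1254, 0.8929]
ee_rot: [[-0.845, -0.042, 0.534], [-0.038, 0.999, 0.018], [-0.534, -0.005, -0.846]]
force: [0.8, -0.2, -0.7]
opening: 0.0001
finger_force: 0.0
```

Request:
{"fn": "arm_command", "kwargs": {"targets": [{"delta_pos":[-0.02,0,-0.045],"yaw":0}]}}

```text
clock: 19.35
tool_pos: [0.1062, 0.125, 0.8941]
ee_rot: [[-0.839, -0.04, 0.543], [-0.037, 0.999, 0.017], [-0.543, -0.005, -0.84]]
force: [0.4, 0.2, -0.4]
opening: 0.0006
finger_force: 0.0
```

Request:
{"fn": "arm_command", "kwargs": {"targets": [{"delta_pos":[-0.02,0,-0.045],"yaw":0}]}}

```text
clock: 19.45
tool_pos: [0.0987, 0.1244, 0.8953]
ee_rot: [[-0.833, -0.041, 0.552], [-0.037, 0.999, 0.018], [-0.552, -0.005, -0.834]]
force: [-0.9, -1.0, 0.3]
opening: 0.0005
finger_force: 0.0
```

Request:
{"fn": "arm_command", "kwargs": {"targets": [{"delta_pos":[-0.02,0,-0.045],"yaw":0}]}}

```text
clock: 19.55
tool_pos: [0.0911, 0.1236, 0.8964]
ee_rot: [[-0.827, -0.042, 0.561], [-0.037, 0.999, 0.02], [-0.561, -0.005, -0.828]]
force: [0.4, -0.0, -0.4]
opening: 0.0003
finger_force: 0.0
```

```bash

python3 -c "
from h import *
s=sensors.sense();print(s['tool_pos'],s['joints'].round(3),s['clock'],s['ee_rot'].round(3))"
```

```text
[0.09111656 0.12359043 0.89636048] [ 0.031 -0.275  0.184  0.005  2.637 -1.578] 19.55 [[-0.827 -0.042  0.561]
 [-0.037  0.999  0.02 ]
 [-0.561 -0.005 -0.828]]
```

Request:
{"fn": "arm_command", "kwargs": {"targets": [{"delta_pos":[0.01,0,-0.049],"yaw":0}]}}

```text
clock: 19.65
tool_pos: [0.0704, 0.1139, 0.8976]
ee_rot: [[-0.817, -0.044, 0.575], [-0.035, 0.999, 0.026], [-0.575, 0.001, -0.818]]
force: [0.4, 0.0, 0.7]
opening: 0.0006
finger_force: 0.0
```

Request:
{"fn": "arm_command", "kwargs": {"targets": [{"delta_pos":[0.01,0,-0.049],"yaw":0}]}}

```text
clock: 19.75
tool_pos: [0.0458, 0.1038, 0.8998]
ee_rot: [[-0.8, -0.051, 0.597], [-0.036, 0.999, 0.037], [-0.599, 0.008, -0.801]]
force: [-0.5, -0.5, -0.7]
opening: 0.0003
finger_force: 0.0
```

Request:
{"fn": "arm_command", "kwargs": {"targets": [{"delta_pos":[0,0,-0.05],"yaw":0}]}}

```text
clock: 19.85
tool_pos: [0.0279, 0.0961, 0.9012]
ee_rot: [[-0.785, -0.057, 0.616], [-0.036, 0.998, 0.045], [-0.618, 0.013, -0.786]]
force: [-1.0, -0.6, 0.4]
opening: 0.0005
finger_force: 0.0
```

Request:
{"fn": "arm_command", "kwargs": {"targets": [{"delta_pos":[0,0,-0.05],"yaw":0}]}}

```text
clock: 19.95
tool_pos: [0.0127, 0.0889, 0.902]
ee_rot: [[-0.772, -0.06, 0.633], [-0.036, 0.998, 0.051], [-0.635, 0.017, -0.773]]
force: [0.4, 0.1, -0.3]
opening: 0.0005
finger_force: 0.0
```

```bash

python3 -c "
from h import *
s=sensors.sense();print(s['tool_pos'],s['joints'].round(3),s['clock'],s['ee_rot'].round(3))"
```

```text
[0.01272709 0.08888181 0.90199009] [ 0.245 -0.37   0.183 -0.215  2.637 -1.606] 19.95 [[-0.772 -0.06   0.633]
 [-0.036  0.998  0.051]
 [-0.635  0.017 -0.773]]
```

Request:
{"fn": "arm_command", "kwargs": {"targets": [{"delta_pos":[0.019,0,0.023],"yaw":0},{"delta_pos":[-0.016,0.006,0.051],"yaw":0},{"delta_pos":[-0.05,0.012,0.08],"yaw":0}]}}

```text
clock: 20.25
tool_pos: [0.1007, 0.1065, 0.8721]
ee_rot: [[-0.769, -0.059, 0.636], [-0.034, 0.998, 0.052], [-0.638, 0.018, -0.77]]
force: [0.7, -0.1, 0.9]
opening: 0.0005
finger_force: 0.0
```

```bash

python3 -c "
from h import *
s=sensors.sense();print(s['tool_pos'],s['joints'].round(3),s['clock'],s['ee_rot'].round(3))"
```

```text
[0.10073688 0.10651806 0.87207731] [ 0.285 -0.518  0.61  -0.185  2.359 -1.516] 20.25 [[-0.769 -0.059  0.636]
 [-0.034  0.998  0.052]
 [-0.638  0.018 -0.77 ]]
```

Request:
{"fn": "arm_command", "kwargs": {"targets": [{"delta_pos":[-0.0115,0.0047,0.0447],"yaw":0},{"delta_pos":[-0.023,0.0094,0.0894],"yaw":0},{"delta_pos":[-0.0345,0.0141,0.134],"yaw":0},{"delta_pos":[-0.046,0.0188,0.179],"yaw":0},{"delta_pos":[-0.0575,0.0235,0.2235],"yaw":0}]}}

```text
clock: 20.75
tool_pos: [0.2566, 0.1382, 0.7586]
ee_rot: [[-0.77, -0.051, 0.636], [-0.029, 0.999, 0.046], [-0.637, 0.017, -0.77]]
force: [0.9, -0.1, 1.2]
opening: 0.0006
finger_force: 0.0
```

Request:
{"fn": "arm_command", "kwargs": {"targets": [{"delta_pos":[-0.0115,0.0047,0.0447],"yaw":0},{"delta_pos":[-0.023,0.0094,0.0894],"yaw":0},{"delta_pos":[-0.0345,0.0141,0.134],"yaw":0},{"delta_pos":[-0.046,0.0188,0.179],"yaw":0},{"delta_pos":[-0.0575,0.0235,0.2235],"yaw":0}]}}

```text
clock: 21.25
tool_pos: [0.4412, 0.1774, 0.619]
ee_rot: [[-0.774, -0.059, 0.63], [-0.036, 0.998, 0.05], [-0.632, 0.016, -0.775]]
force: [0.7, -0.1, 0.3]
opening: 0.0001
finger_force: 0.0
```

```bash

python3 -c "
from h import *
s=sensors.sense();print(s['tool_pos'],s['joints'].round(3),s['clock'],s['ee_rot'].round(3))"
```

```text
[0.44119291 0.17736864 0.61900032] [ 0.173 -0.56   1.496 -0.059  1.524 -1.47 ] 21.25 [[-0.774 -0.059  0.63 ]
 [-0.036  0.998  0.05 ]
 [-0.632  0.016 -0.775]]
```

Request:
{"fn": "arm_command", "kwargs": {"targets": [{"delta_pos":[0.0254,-0.0005,0.0334],"yaw":0},{"delta_pos":[0.0508,-0.001,0.0667],"yaw":0},{"delta_pos":[0.0762,-0.0015,0.1],"yaw":0},{"delta_pos":[0.1016,-0.002,0.1334],"yaw":0},{"delta_pos":[0.127,-0.0023,0.1668],"yaw":0}]}}

```text
clock: 21.75
tool_pos: [0.4469, 0.1786, 0.4088]
ee_rot: [[-0.774, -0.059, 0.63], [-0.035, 0.998, 0.05], [-0.632, 0.016, -0.775]]
force: [0.9, -0.1, -0.3]
opening: 0.0005
finger_force: 0.0
```

Request:
{"fn": "arm_command", "kwargs": {"targets": [{"delta_pos":[0.0254,-0.0005,0.0334],"yaw":0},{"delta_pos":[0.0508,-0.001,0.0667],"yaw":0},{"delta_pos":[0.0762,-0.0015,0.1],"yaw":0},{"delta_pos":[0.1016,-0.002,0.1334],"yaw":0},{"delta_pos":[0.127,-0.0023,0.1668],"yaw":0}]}}

```text
clock: 22.25
tool_pos: [0.4538, 0.1802, 0.1997]
ee_rot: [[-0.774, -0.059, 0.631], [-0.035, 0.998, 0.05], [-0.633, 0.016, -0.774]]
force: [0.3, 0.4, -0.4]
opening: 0.0006
finger_force: 0.0
```

```bash
cat >>h.py <<'E'
def fing(d):
    P=cloud('scene',d); s=sensors.sense(); X=s['tool_pos']; Q=(P-X)@s['ee_rot']
    m=(abs(Q[...,0])<.025)&(abs(Q[...,1])<.035)&(Q[...,2]>-.12)&(Q[...,2]<.02); q=Q[m]
    print('tip z',np.sort(q[:,2])[-12:].round(4))
    for z in(-.02,-.04,-.06,-.08,-.1):
        k=q[abs(q[:,2]-z)<.006]
        if len(k): print(z,len(k),np.percentile(k,3,0).round(3),np.percentile(k,97,0).round(3))
E
python3 -c "
from h import *
p,d=imaging.grab_frame('scene'); np.save('sf.npy',d)
s=sensors.sense();print(s['tool_pos'],s['joints'].round(3),s['clock'],s['ee_rot'].round(3),s['force'])
fing(d); print(proj('scene',np.array([s['tool_pos'],[.520,.184,.1]])))
cv2.imwrite('pics/v1.png',cv2.resize(p[110:260,180:380],(800,600),interpolation=2))"
```

```text
[0.44875305 0.17927385 0.18865488] [ 0.175 -0.717  2.431 -0.088  0.762 -1.407] 22.3 [[-0.784 -0.059  0.619]
 [-0.037  0.998  0.048]
 [-0.62   0.015 -0.784]] [-1.6599772  -0.12750515 -8.15442345]
tip z [-0.0474 -0.0473 -0.047  -0.0464 -0.0455 -0.0455 -0.0454 -0.0452 -0.0449
 -0.0443 -0.0419 -0.04  ]
-0.04 8 [-0.02  -0.015 -0.045] [-0.003 -0.007 -0.04 ]
-0.06 1 [-0.004 -0.015 -0.055] [-0.004 -0.015 -0.055]
[[241.87133509 193.64901398]
 [265.1237789  215.0477024 ]]
```

View pics/v1.png

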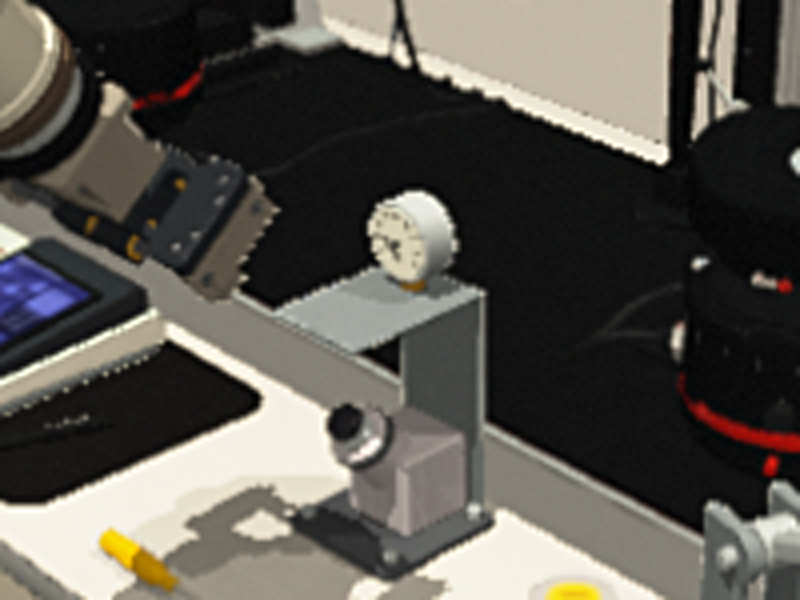

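The guard front edge is at about (310,325) in the crop and the cap at (345,425). The gripper's end hides the fingers, consistent with the short tip. I'll let it settle and check the state.

Request:
{"fn": "arm_command", "kwargs": {"targets": [{"delta_pos":[0,0,0],"yaw":0},{"delta_pos":[0,0,0],"yaw":0}]}}

```text
clock: 22.5
tool_pos: [0.4555, 0.1806, 0.2048]
ee_rot: [[-0.771, -0.059, 0.634], [-0.035, 0.998, 0.051], [-0.635, 0.017, -0.772]]
force: [0.3, 0.9, 0.8]
opening: 0.0005
finger_force: 0.0
```

```bash

python3 -c "
from h import *
s=sensors.sense();print(s['tool_pos'],s['joints'].round(3),s['dq'].round(2),s['ee_rot'].round(4))
t,d=imaging.grab_frame('top');P=cloud('top',d);X=s['tool_pos'];Q=(P-X)@s['ee_rot']
m=(abs(Q[...,0])<.05)&(abs(Q[...,1])<.11)&(Q[...,2]>-.2)&(Q[...,2]<.02)
print(m.sum())
for z in np.arange(-.2,0,.01):
    k=Q[m&(abs(Q[...,2]-z)<.005)]
    if len(k): print(z.round(2),len(k),k.min(0).round(3),k.max(0).round(3))
print(proj('top',X))
"
```

```text
[0.45548497 0.18056213 0.20480107] [ 0.175 -0.722  2.41  -0.087  0.768 -1.408] [ 0.   -0.01 -0.04  0.   -0.    0.  ] [[-0.7713 -0.0594  0.6337]
 [-0.0351  0.9981  0.0508]
 [-0.6355  0.0169 -0.7719]]
3535
-0.2 17 [-0.03  -0.042 -0.2  ] [ 0.02   0.012 -0.195]
-0.19 94 [-0.026 -0.042 -0.195] [ 0.018  0.015 -0.185]
-0.18 152 [-0.025 -0.042 -0.185] [ 0.019  0.015 -0.175]
-0.17 606 [-0.034 -0.095 -0.175] [ 0.028  0.091 -0.165]
-0.16 1228 [-0.034 -0.095 -0.165] [ 0.031  0.094 -0.155]
-0.15 280 [-0.034 -0.095 -0.155] [ 0.022  0.093 -0.145]
-0.14 573 [-0.034 -0.087 -0.145] [ 0.025  0.086 -0.135]
-0.13 193 [-0.034 -0.087 -0.135] [ 0.021  0.085 -0.125]
-0.12 18 [-0.029 -0.087 -0.125] [ 0.023  0.079 -0.117]
-0.11 8 [-0.014  0.004 -0.113] [-0.011  0.009 -0.107]
-0.1 39 [-0.013 -0.018 -0.105] [-0.007  0.018 -0.095]
-0.09 64 [-0.013 -0.018 -0.095] [-0.006  0.016 -0.085]
-0.08 60 [-0.012 -0.018 -0.085] [ 0.007  0.015 -0.075]
-0.07 61 [-0.013 -0.017 -0.075] [ 0.007  0.015 -0.065]
-0.06 50 [-0.012 -0.016 -0.065] [ 0.002  0.013 -0.055]
-0.05 48 [-0.012 -0.015 -0.054] [ 0.008  0.012 -0.045]
-0.04 42 [-0.012 -0.014 -0.045] [ 0.005  0.012 -0.035]
-0.03 2 [-0.009 -0.003 -0.035] [-0.009  0.007 -0.034]
[[199.36751252 244.54204902]]
```

Request:
{"fn": "arm_command", "kwargs": {"targets": [{"delta_pos":[0.0206,-0.0013,0.02],"yaw":0},{"delta_pos":[0.0206,-0.0013,0.045],"yaw":0},{"delta_pos":[0.0206,-0.0013,0.07],"yaw":0},{"delta_pos":[0.0206,-0.0013,0.095],"yaw":0},{"delta_pos":[0.0206,-0.0013,0.115],"yaw":0}]}}

```text
clock: 23.05
tool_pos: [0.5142, 0.1846, 0.1026]
ee_rot: [[-0.77, -0.059, 0.635], [-0.035, 0.998, 0.051], [-0.637, 0.017, -0.771]]
force: [-0.5, 0.4, -0.3]
opening: 0.0008
finger_force: 0.0
```

Request:
{"fn": "arm_command", "kwargs": {"targets": [{"delta_pos":[0,0,0.01],"yaw":0},{"delta_pos":[0,0,0.016],"yaw":0},{"delta_pos":[0,0,0.02],"yaw":0},{"delta_pos":[0,0,0.023],"yaw":0},{"delta_pos":[0,0,0.023],"yaw":0}]}}

```text
clock: 23.55
tool_pos: [0.5261, 0.1855, 0.0829]
ee_rot: [[-0.773, -0.059, 0.632], [-0.035, 0.998, 0.051], [-0.634, 0.017, -0.773]]
force: [0.0, 0.3, -0.2]
opening: 0.0004
finger_force: 0.0
```

Request:
{"fn": "arm_command", "kwargs": {"targets": [{"delta_pos":[0,0,0],"yaw":0},{"delta_pos":[0,0,0],"yaw":0},{"delta_pos":[0,0,0],"yaw":0}]}}

```text
clock: 23.85
tool_pos: [0.5256, 0.1854, 0.0825]
ee_rot: [[-0.773, -0.059, 0.632], [-0.035, 0.998, 0.051], [-0.633, 0.017, -0.774]]
force: [0.5, 0.1, 1.6]
opening: 0.0006
finger_force: 0.0
```

```bash

python3 -c "
from h import *
s=sensors.sense();print(s['tool_pos'],s['joints'].round(3),s['dq'].round(2),s['ee_rot'].round(4))
print((s['tool_pos']-[.5416,.1867,.0738])@s['ee_rot'])
p,d=imaging.grab_frame('scene')
cv2.imwrite('pics/v2.png',cv2.resize(p[150:250,210:340],(780,600),interpolation=2))
print((proj('scene',np.array([s['tool_pos']-.034*s['ee_rot'][:,2],[.520,.184,.1]]))-[210,150])*6)"
```

```text
[0.52560319 0.18539341 0.08246651] [ 0.152 -0.242  2.37  -0.141  0.332 -1.355] [-0.  0. -0. -0.  0. -0.] [[-0.7731 -0.0594  0.6315]
 [-0.0354  0.9981  0.0505]
 [-0.6333  0.0167 -0.7737]]
[ 0.00692451 -0.00020969 -0.01687366]
[[301.30282257 385.4585734 ]
 [330.74267339 390.28621442]]
```

View pics/v2.png

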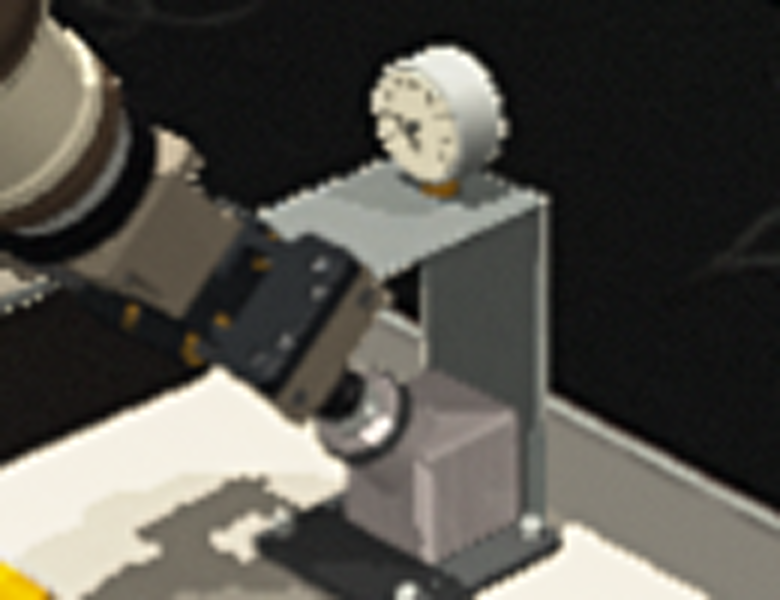

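The finger is in line and about 17 mm off the cap, with the body clear of the guard edge. I'll press gently along the slant.

Request:
{"fn": "arm_command", "kwargs": {"targets": [{"delta_pos":[-0.002,0,0.004],"yaw":0},{"delta_pos":[-0.002,0,0.008],"yaw":0},{"delta_pos":[-0.002,0,0.012],"yaw":0},{"delta_pos":[-0.002,0,0.015],"yaw":0},{"delta_pos":[-0.002,0,0.015],"yaw":0}]}}

```text
clock: 24.4
tool_pos: [0.5366, 0.1861, 0.0713]
ee_rot: [[-0.774, -0.059, 0.631], [-0.035, 0.998, 0.05], [-0.632, 0.017, -0.775]]
force: [-0.7, -0.8, -0.0]
opening: 0.0004
finger_force: 0.5
```

Request:
{"fn": "arm_command", "kwargs": {"targets": [{"delta_pos":[0,0,0.002],"yaw":0},{"delta_pos":[0,0,0.004],"yaw":0},{"delta_pos":[0,0,0.004],"yaw":0}]}}

```text
clock: 24.7
tool_pos: [0.5391, 0.1863, 0.0685]
ee_rot: [[-0.774, -0.059, 0.631], [-0.035, 0.998, 0.05], [-0.633, 0.017, -0.774]]
force: [-1.2, -1.6, 1.1]
opening: 0.0002
finger_force: 1.0
```

Request:
{"fn": "arm_command", "kwargs": {"targets": [{"delta_pos":[0,0,0.002],"yaw":0},{"delta_pos":[0,0,0.004],"yaw":0},{"delta_pos":[0,0,0.004],"yaw":0}]}}

```text
clock: 25.0
tool_pos: [0.5416, 0.1864, 0.0654]
ee_rot: [[-0.774, -0.059, 0.631], [-0.035, 0.998, 0.05], [-0.633, 0.016, -0.774]]
force: [-5.5, -4.1, 5.0]
opening: 0.0004
finger_force: 3.8
```

Request:
{"fn": "arm_command", "kwargs": {"targets": [{"delta_pos":[0,0,0.002],"yaw":0},{"delta_pos":[0,0,0.002],"yaw":0}]}}

```text
clock: 25.2
tool_pos: [0.5429, 0.1865, 0.064]
ee_rot: [[-0.774, -0.059, 0.631], [-0.035, 0.998, 0.05], [-0.633, 0.016, -0.774]]
force: [-6.4, -4.4, 6.2]
opening: 0.0005
finger_force: 4.5
```

Request:
{"fn": "arm_command", "kwargs": {"targets": [{"delta_pos":[0,0,0.0015],"yaw":0},{"delta_pos":[0,0,0.0015],"yaw":0}]}}

```text
clock: 25.4
tool_pos: [0.5438, 0.1866, 0.0629]
ee_rot: [[-0.774, -0.059, 0.631], [-0.036, 0.998, 0.05], [-0.633, 0.016, -0.774]]
force: [-6.2, -4.3, 7.5]
opening: 0.0005
finger_force: 5.1
```

```bash

python3 -c "
from h import *
s=sensors.sense();R=s['ee_rot'];print(s['force']@R,(s['tool_pos']-[.5416,.1867,.0738])@R,s['ft_torque'])"
```

```text
[ 0.15496065 -3.76638967 -9.92089953] [ 0.00522113 -0.00045065  0.00982177] [-0.57790712  0.5607044  -0.49160054]
```

Request:
{"fn": "arm_command", "kwargs": {"targets": [{"delta_pos":[0,0,0.001],"yaw":0},{"delta_pos":[0,0,0.002],"yaw":0},{"delta_pos":[0,0,0.002],"yaw":0}]}}

```text
clock: 25.7
tool_pos: [0.545, 0.1866, 0.0614]
ee_rot: [[-0.774, -0.059, 0.631], [-0.036, 0.998, 0.05], [-0.633, 0.016, -0.774]]
force: [-8.8, -5.1, 8.5]
opening: 0.0001
finger_force: 5.9
```

Request:
{"fn": "arm_command", "kwargs": {"targets": [{"delta_pos":[0,0,0.001],"yaw":0},{"delta_pos":[0,0,0.0015],"yaw":0},{"delta_pos":[0,0,0.0015],"yaw":0}]}}

```text
clock: 26.0
tool_pos: [0.5458, 0.1867, 0.0606]
ee_rot: [[-0.774, -0.059, 0.631], [-0.036, 0.998, 0.05], [-0.632, 0.016, -0.774]]
force: [-18.4, -7.7, 18.3]
opening: 0.0005
finger_force: 12.8
```

```bash

python3 -c "
from h import *
s=sensors.sense();R=s['ee_rot'];print(s['force']@R,(s['tool_pos']-[.5416,.1867,.0738])@R,s['ft_torque'])"
```

```text
[  2.97625595  -6.27016206 -26.16610694] [ 0.00512172 -0.00049503  0.01287636] [-0.98959845  0.77392903 -0.77107056]
```

Request:
{"fn": "arm_command", "kwargs": {"targets": [{"delta_pos":[0,0,-0.0005],"yaw":0},{"delta_pos":[0,0,-0.0005],"yaw":0},{"delta_pos":[0,0,-0.0005],"yaw":0},{"delta_pos":[0,0,-0.0005],"yaw":0},{"delta_pos":[0,0,-0.0005],"yaw":0}]}}

```text
clock: 26.5
tool_pos: [0.5456, 0.1866, 0.0608]
ee_rot: [[-0.774, -0.059, 0.631], [-0.036, 0.998, 0.05], [-0.633, 0.016, -0.774]]
force: [-11.3, -6.4, 11.0]
opening: 0.0004
finger_force: 7.9
```

Request:
{"fn": "arm_command", "kwargs": {"targets": [{"delta_pos":[0,0,0],"yaw":0},{"delta_pos":[0,0,0],"yaw":0},{"delta_pos":[0,0,0],"yaw":0},{"delta_pos":[0,0,0],"yaw":0},{"delta_pos":[0,0,0],"yaw":0}]}}

```text
clock: 27.0
tool_pos: [0.5455, 0.1866, 0.0607]
ee_rot: [[-0.774, -0.059, 0.631], [-0.036, 0.998, 0.05], [-0.633, 0.016, -0.774]]
force: [-12.0, -4.9, 10.6]
opening: 0.0005
finger_force: 7.9
```

About 15 N is held at the second stop. Now I withdraw along the slant.

Request:
{"fn": "arm_command", "kwargs": {"targets": [{"delta_pos":[0,0,-0.01],"yaw":0},{"delta_pos":[0,0,-0.025],"yaw":0},{"delta_pos":[0,0,-0.05],"yaw":0},{"delta_pos":[0,0,-0.08],"yaw":0},{"delta_pos":[0,0,-0.1],"yaw":0}]}}

```text
clock: 27.5
tool_pos: [0.4823, 0.1821, 0.1395]
ee_rot: [[-0.772, -0.06, 0.632], [-0.035, 0.998, 0.051], [-0.634, 0.017, -0.773]]
force: [0.6, 0.1, 0.1]
opening: 0.0004
finger_force: 0.0
```

Request:
{"fn": "arm_command", "kwargs": {"targets": [{"delta_pos":[0,0,0],"yaw":0},{"delta_pos":[0,0,0],"yaw":0},{"delta_pos":[0,0,0],"yaw":0},{"delta_pos":[0,0,0],"yaw":0},{"delta_pos":[0,0,0],"yaw":0}]}}

```text
clock: 28.0
tool_pos: [0.4823, 0.1817, 0.1367]
ee_rot: [[-0.775, -0.059, 0.629], [-0.035, 0.998, 0.05], [-0.631, 0.017, -0.775]]
force: [0.3, -0.3, 0.1]
opening: 0.0007
finger_force: 0.0
```

```bash

python3 -c "
from h import *
s=sensors.sense();print(s['tool_pos'],s['force'],s['dq'].round(3),s['clock'],lever())
p,d=imaging.grab_frame('scene'); P=cloud('scene',d); P0=cloud('scene',np.load('scene0.npy'))
print((P[216,267]*1000).round(),(P0[216,267]*1000).round(),(P[218,265]*1000).round(),(P0[218,265]*1000).round())
cv2.imwrite('pics/end.png',p)"
```

```text
[0.48234639 0.18170538 0.13674179] [ 0.3031325  -0.30582339  0.08969124] [-0.001 -0.01  -0.001  0.     0.003 -0.   ] 28.0 [(-0.12, np.float64(0.2447), np.float64(26.6)), (-0.1, np.float64(0.2363), np.float64(27.2)), (-0.08, np.float64(0.2202), np.float64(24.8)), (-0.06, np.float64(0.211), np.float64(24.9))]
[519. 176. 101.] [520. 176. 101.] [514. 178.  96.] [514. 177.  97.]
```

View pics/end.png

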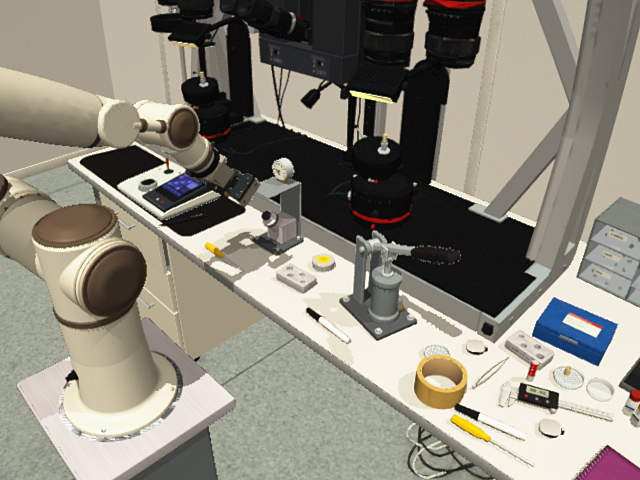

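The lever is up (437,255), the cap is fully out (267,216), and the bystanders look unmoved. The arm is free, so I'm handing in.

```bash
python3 -c "
from cell import job
print(job.close_job())"
```

```text
the job is handed in; nothing more can be done
None
```

I handed the job in, but the hand-in gave no verdict. I made three full lever strokes and held the plunger at its second stop for about 1 s; the axial force peaked at about 26 N. At the end the lever was up, the plunger was fully out, and the loose things looked unmoved.

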